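# Bring the valve stem of a rover wheel to the top

### The job

Turn the wheel on its bench stand by pushing its spokes with the fingertips, one spoke after another, until the valve stem is at the very top of the wheel, straight above the hub, and leave the wheel standing there. The tyre is freshly glued and the stem tears easily, so touch neither, turn the wheel steadily without sending it spinning, and do not pick up or shift the other things on the bench.

Things in the scene. Friction and masses are not known exactly. Their poses are not given: they have to be found in the camera images.
- stand: grey bench stand, fixed to the table, carrying the upright wheel. Origin on the table under the wheel's centre; z up, x along the axle from the wheel's front (robot side) to its back, y to the left as seen from the robot. Base plate 200 x 320 x 12 mm; behind the wheel (x = 52 to 80 mm) a post 46 mm wide, about 200 mm high
- guard_top (a point): middle of the top edge of the steel wire guard in front of the wheel's lower half, 2 mm below the axle's height. The guard stands in the stand's plane x = -50 mm: rods 8 mm thick from y = -150 to 150 mm, one below another, so the spokes can be reached from the front only above the axle
- hub (a point): centre of the wheel, on the axle, 175 mm above the table; the wheel's mid plane is the stand's x = 0, its axle is the stand's x axis. The aluminium hub, 48 mm in diameter, reaches forward to x = -48 mm. The rim's inner radius is 111 mm, its width 26 mm
- wheel (a joint): turn of the wheel in rad: 0 (or whole turns of 2 pi) with the valve stem straight up, growing clockwise as seen from the robot (the top moves towards the stand's -y). It turns both ways, up to two turns, and stays where it is left: bearing drag about 0.22 N m, wheel about 1 kg
- spokes: the four straight aluminium spokes, 45, 135, 225 and 315 degrees from the valve stem: bars 14 mm wide, 14 mm deep, from the hub to 112 mm radius, standing in front of the tyre (stand's x = -40 to -26 mm); at radius 104 to 112 mm a foot runs back to the rim. Open right through between them. Origin at the wheel's centre, x along the axle, z towards the stem; turns with the wheel
- valve_tip (a point): inner end (cap) of the valve stem, 82 mm from the wheel's centre in the mid plane x = 0; turns with the wheel
- valve: the valve stem: a short thin brass stem with rubber root and black cap, 8 to 13 mm thick, from the rim towards the hub (radius 112 down to 82 mm), midway between two spokes, in the mid plane and so about 20 mm behind the spokes. Origin at the wheel's centre, z towards the stem, x along the axle
- tyre: black round-section tyre, 300 mm outer diameter, inner radius 114 mm, 36 mm wide (x = -18 to 18 mm). Origin at the wheel's centre, turning with the wheel
- spray_can: blue spray can with a pale top, 52 mm in diameter, about 170 mm tall, standing beside the stand. Origin under its base. Leave alone
- gauge: round pressure gauge lying dial up, 52 mm in diameter, 19 mm high, with a brass spigot 33 mm long towards its x. Origin under the dial. Leave alone
- driver: screwdriver lying on the table before the stand, black handle, under 40 mm high. Leave alone
- meter: red multimeter lying on its back beside the stand, 130 x 70 x 36 mm. Origin under its middle. Leave alone

How it is judged (in metres and radians):
On the way:
1. a finger pushes a spoke (over 0.5 N) (contact force between the fingers and spokes above 0.5 N), for 0.05 s.
At the end, for the whole second after the job is handed in: the valve stem is within 0.1 rad (6 degrees) of straight up and the wheel is at rest (angle between valve's own z axis and vertical below 0.1 rad and velocity of joint wheel between -0.05 and 0.05 rad/s); the robot touches nothing.
It fails at once if the tyre is touched (over 1 N) (contact force between tyre and anything else above 1 N).
It fails at once if the valve stem is touched (over 1 N) (contact force between valve and anything else above 1 N).
It fails at once if the wheel is sent spinning (faster than 6 rad/s) (velocity of joint wheel above 6 rad/s or velocity of joint wheel below -6 rad/s).
It fails at once if the spray can, gauge, screwdriver or multimeter is picked up or shifted by more than 20 mm (distance of any of spray_can, gauge, driver, meter from where it was at the start of the episode above 0.02 m).
It also fails if it takes over 61 s, if anything falls off the work surface, if the arm or the gripper's body presses on something with over 40 N, if the wrist force passes 120 N, or if a joint passes its speed limit or range.

### The arm

A 6-joint arm with a two-finger parallel gripper is mounted at the origin on the work surface. World frame = base frame: x ahead of the robot, y to its left, z up, the work surface at z = 0. Lengths are in m, angles in degrees, forces in N, time in s.
With the tool pointing down it reaches from about 0.3 to 0.75 m from the base axis. Payload 8.5 kg.
Tool frame: the origin (TCP) lies at the very end of the fingers, on their centre line; the grasp point (between the pads) lies 19 mm behind it; z points along the fingers, y is the direction in which the jaws open and shut (so a half turn about z gives the same grasp; the last joint's range is limited). The gripper opens to 85 mm and grips with 20 to 120 N. Pads are 22 mm wide; open, the fingers measure 114 mm over their backs; the gripper's body (76 mm by 85 mm) begins 54 mm behind the grasp point. The pads swing forward as they close: fully open they stand 13 mm farther back than shut.
Start: joints at [63.925, 21.807, 74.336, -0, 83.858, -12.336], TCP at [0.131, 0.534, 0.208] pointing down, gripper open.
Joint ranges: [-178.18, 178.18], [-50.72, 133.34], [12.68, 142.11], [-81.47, 261.47], [9.98, 163.14], [-165.26, 165.26]. Speed limits (degrees/s): [136.94, 136.94, 180, 180, 180, 180].

### API

Orientations are given as a 3x3 rotation matrix whose columns are the frame's x, y, z axes.
In Python, from rig import status, vision, env gives the robot as it stands.
- The arm moves only by the tool send_rows, never from a script. Its argument "targets" is a list of rows, each a list of 7 numbers: the shift along the tool's x, y, z in units of 50 mm (1.0 is 50 mm), then the turn, a rotation vector about the tool's x, y, z in units of 8 degrees (1.0 is 8 degrees), then the finger opening in mm, from 0 to 85.4. A call has 1 to 5 rows; each row is the pose to reach, as a shift and turn from the pose commanded when the call began, along the tool's axes at that moment; what a row does not reach only later rows make up. A row lasts 1/8 s, in which the tool goes at most 62.5 mm and 10.7 degrees, less where a joint would pass 70% of its speed; a pose out of reach is approached as far as the arm can. A call with a gripper value outside its range is refused whole. The fingers move at their own pace and stop on an object; "grip_force" is the grip in N (left out, the last holds). Time passes only in rows, so rows that repeat a pose let the fingers close. It gives the time, the measured TCP pose, the force and the opening at its end, in the units of the state.
- status.observe(): the state, without advancing time (a new reading comes with each control period).
- vision.get_image(name): name is "scene" or "top" or "wrist"; returns (picture, depth): 400x640x3 uint8, red, green, blue; 400x640 float32, m along the optical axis (not along the pixel's ray), 0 where there is no reading.
- vision.camera_model(name): a dict with "camera_matrix" (3x3 intrinsics, pixels), "view" (4x4, takes a point from world to camera coordinates); the wrist camera has in their place "T_tool_cam" (4x4, takes a point from camera to tool coordinates, whose origin is the TCP and whose axes are the flange's). Camera axes: x right, y down, z forward; pixel columns grow to the right and rows downward; lengths in m; the calibration is good to about 2 mm. A picture is of the moment at which its call begins: read the wrist's pose just before it. camera_model takes no time and is no camera call.
- env.close_job(): hands the job in, once; it reports no verdict.
Trained networks look in the newest picture that a camera, given by its name, has taken for a name from the list of things; names that differ only in an ending like _2 or _b are one class to them, and where a whole thing is asked for, a point or a joint stands for the part that bears it (a point fixed in the world has none). Each returns a list of dicts, best first, with "p" (0 to 1); they miss things now and then, are a little off and sometimes report something else, mostly with a low value. They report only what shows in the picture. A call takes as long as a camera call.
- vision.masks_of(camera, label): "pixels" (400x640 bool, what is visible of it) and "extent" ([left, top, right, bottom] in pixels, round what is visible of it).
The state is a dict: "time_s": time; "q": joint angles; "qvel": joint speeds; "joint_efforts": joint torques, N m; "position": TCP position; "tool_rot": TCP orientation; "ft_force": force on the tool from outside, world axes, zero at the start; "wrist_torque": the same for the moment, N m; "grip_width": finger opening in m.
Only numpy, scipy, OpenCV 4.12 (cv2) and the standard library are available. Lean on these libraries where they do the work, as an engineer would, in place of code of your own. Each camera call takes 0.05 s, during which the arm holds its last target.

## Working session

There is one attempt and no reset: what is moved stays moved. The work goes in short steps, Python scripts to look and compute and a tool call to move; the robot and the scene stay as the last step left them, time stands still between calls to the robot, and variables do not carry over. Pictures are saved under pics/ and viewed, and the job is handed in when it is done.

Besides the shell and the picture viewer there is one more tool, called after "Call:" by a JSON object that holds its "api" and its "payload", one argument or row to a line. send_rows: Moves the arm, as the interface text tells. Its arguments: {"type":"object","properties":{"targets":{"type":"array","items":{"type":"array","items":{"type":"number"}}},"grip_force":{"type":"number"}},"required":["targets"]}

```bash
ls; mkdir -p pics; python3 - <<'E'
from rig import status, vision, env
import cv2,numpy as np
s=status.observe()
for k,v in s.items(): print(k,np.round(v,3).tolist())
for n in ["scene","top"]:
    p,d=vision.get_image(n)
    cv2.imwrite(f"pics/{n}0.png",p[:,:,::-1]); np.save(f"pics/{n}0.npy",d)
    m=vision.camera_model(n); print(n,{k:np.round(v,4).tolist() for k,v in m.items()})
print(vision.camera_model("wrist"))
E
```

```text
pics
time_s 0.0
q [63.925, 21.841, 74.387, 0.001, 83.856, -12.336]
qvel [-0.076, -0.016, 0.194, 0.02, 0.057, -0.045]
joint_efforts [0.0, -44.846, -23.128, -0.0, 0.005, -0.0]
position [0.13, 0.534, 0.208]
tool_rot [[-0.971, 0.238, -0.001], [0.238, 0.971, -0.001], [0.0, -0.001, -1.0]]
ft_force [0.94, -0.313, 1.279]
wrist_torque [0.019, 0.041, -0.031]
grip_width 0.085
scene {'camera_matrix': [[366.2925, 0.0, 323.5423], [0.0, 366.2925, 198.2105], [0.0, 0.0, 1.0]], 'view': [[0.7273, 0.6863, 0.0014, -0.4551], [0.557, -0.589, -0.5855, -0.1835], [-0.401, 0.4266, -0.8107, 1.2428], [0.0, 0.0, 0.0, 1.0]]}
top {'camera_matrix': [[372.46, 0.0, 320.7513], [0.0, 372.46, 192.8777], [0.0, 0.0, 1.0]], 'view': [[-0.0006, -0.9999, -0.0109, 0.0519], [-0.9938, 0.0019, -0.1113, 0.5899], [0.1113, 0.0108, -0.9937, 1.0045], [0.0, 0.0, 0.0, 1.0]]}
{'camera_matrix': array([[314.98710118,   0.        , 320.66669686],
       [  0.        , 314.98710118, 199.27816339],
       [  0.        ,   0.        ,   1.        ]]), 'T_tool_cam': array([[-9.09747946e-05, -9.50826009e-01, -3.09725511e-01,
         8.08492906e-02],
       [ 9.99999894e-01,  5.34904472e-05, -4.57937395e-04,
        -6.43626961e-04],
       [ 4.51986142e-04, -3.09725519e-01,  9.50825903e-01,
        -1.66764195e-01],
       [ 0.00000000e+00,  0.00000000e+00,  0.00000000e+00,
         1.00000000e+00]])}
```

View pics/scene0.png

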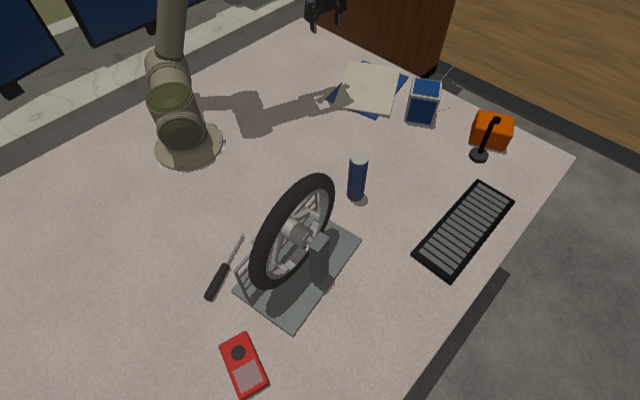

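View pics/top0.png

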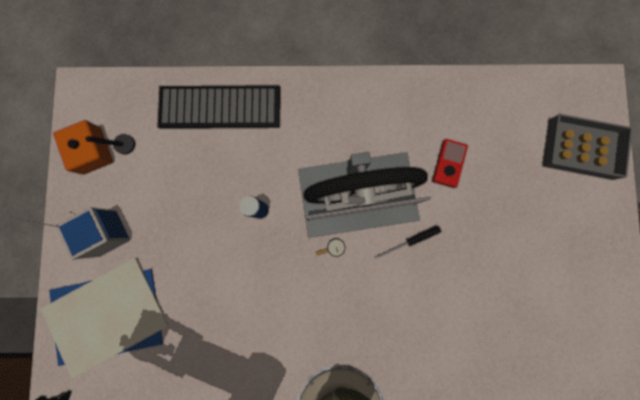

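```bash
cat > h.py <<'E'
import numpy as np,cv2
from rig import status,vision,env
def world(name,d,T=None):
    m=vision.camera_model(name);K=m["camera_matrix"]
    v,u=np.mgrid[0:400,0:640]
    P=np.stack([(u-K[0,2])/K[0,0]*d,(v-K[1,2])/K[1,1]*d,d],-1)
    T=np.linalg.inv(m["view"]) if T is None else T
    return P@T[:3,:3].T+T[:3,3]
def wristT(s):
    A=np.eye(4);A[:3,:3]=s["tool_rot"];A[:3,3]=s["position"]
    return A@vision.camera_model("wrist")["T_tool_cam"]
E
python3 - <<'E'
from h import *
for n in ["top","scene"]:
    p,d=vision.get_image(n); W=world(n,d)
    for l in ["stand","tyre","guard_top","hub","spokes","valve","spray_can","gauge","driver","meter"]:
        try: r=vision.masks_of(n,l)
        except Exception as e: print(l,e); continue
        for o in r[:2]:
            k=o["pixels"]&(d>0); q=W[k]
            print(n,l,round(o["p"],2),o["extent"],k.sum(), np.round(np.median(q,0),3) if len(q) else None, np.round(q.min(0),3) if len(q) else '',np.round(q.max(0),3)if len(q) else '')
            if l in("tyre","stand") and o is r[0]: np.save(f"pics/{n}_{l}.npy",q)
        if l=="stand" and r:
            q=W[r[0]["pixels"]&(d>0)]; b=q[(q[:,2]>.006)&(q[:,2]<.02)]
            print("rect",len(b),cv2.minAreaRect((b[:,:2]*1000).astype(np.float32)))
        if l=="tyre" and r:
            q=W[r[0]["pixels"]&(d>0)]; c=q.mean(0);U,S,V=np.linalg.svd(q-c,full_matrices=False);print("tyre c",c,"n",V[2],V[0],S)
E
```

```text
top stand 0.68 [300.6, 151.2, 430.4, 239.1] 8171 [ 0.571 -0.043  0.103] [ 0.473 -0.249 -0.005] [0.708 0.114 0.326]
rect 3561 ((590.4281616210938, -53.50559997558594), (199.97178649902344, 319.07781982421875), 8.728557586669922)
top tyre 0.95 [304.7, 167.8, 428.3, 203.8] 2157 [ 0.586 -0.04   0.304] [ 0.552 -0.199  0.07 ] [0.623 0.092 0.326]
tyre c [ 0.5854517  -0.04264376  0.28956427] n [-0.98667222 -0.14216221  0.07916964] [-0.15228211  0.97817192 -0.14138549] [3.62401699 1.82197111 0.44407091]
top guard_top 0.59 [296.6, 150.5, 430.0, 239.5] 8242 [ 0.57  -0.043  0.1  ] [ 0.471 -0.226 -0.005] [0.71  0.114 0.326]
top hub 0.6 [298.1, 152.9, 427.6, 238.4] 8339 [ 0.571 -0.044  0.099] [ 0.471 -0.244 -0.006] [0.716 0.117 0.326]
top spokes 0.82 [323.9, 179.8, 410.8, 213.4] 811 [ 0.56  -0.038  0.202] [ 0.531 -0.208  0.006] [0.606 0.042 0.308]
top spray_can 0.93 [235.3, 195.1, 270.4, 217.3] 534 [0.541 0.215 0.167] [ 0.52   0.2   -0.004] [0.568 0.274 0.173]
top spray_can 0.61 [297.4, 153.5, 426.2, 237.1] 8081 [ 0.571 -0.043  0.103] [ 0.473 -0.252 -0.005] [0.708 0.117 0.326]
top gauge 0.52 [317.
[... 1314 characters left out ...]
s 0.8 [254.2, 209.4, 321.3, 270.7] 506 [ 0.566 -0.087  0.122] [ 0.508 -0.157  0.008] [0.612 0.08  0.239]
scene spokes 0.68 [246.6, 173.6, 335.4, 292.2] 3233 [ 0.605 -0.105  0.278] [ 0.375 -0.206 -0.005] [0.629 0.227 0.326]
scene spray_can 0.61 [345.2, 151.3, 368.2, 200.2] 858 [0.558 0.206 0.112] [ 0.463  0.194 -0.005] [0.573 0.378 0.172]
scene spray_can 0.37 [244.4, 173.6, 334.3, 291.4] 3043 [ 0.605 -0.107  0.281] [ 0.386 -0.206 -0.001] [0.629 0.092 0.326]
scene driver 0.81 [207.3, 235.3, 246.2, 298.0] 390 [ 0.477 -0.236  0.022] [ 0.417 -0.286 -0.002] [ 0.502 -0.112  0.028]
scene meter 0.62 [220.5, 334.1, 272.5, 400.0] 2020 [ 0.686 -0.32   0.029] [ 0.611 -0.371 -0.003] [ 0.75  -0.269  0.039]
```

```bash
python3 - <<'E'
import cv2
a=cv2.imread("pics/scene0.png")[165:300,230:350]; cv2.imwrite("pics/z1.png",cv2.resize(a,None,fx=4.4,fy=4.4,interpolation=cv2.INTER_CUBIC))
a=cv2.imread("pics/top0.png")[145:245,290:440]; cv2.imwrite("pics/z2.png",cv2.resize(a,None,fx=5,fy=5,interpolation=cv2.INTER_CUBIC))
E
```

```text
(no output)
```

View pics/z1.png

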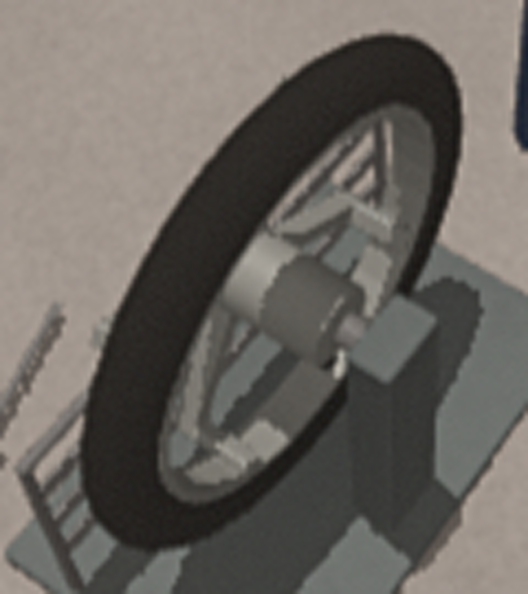

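View pics/z2.png

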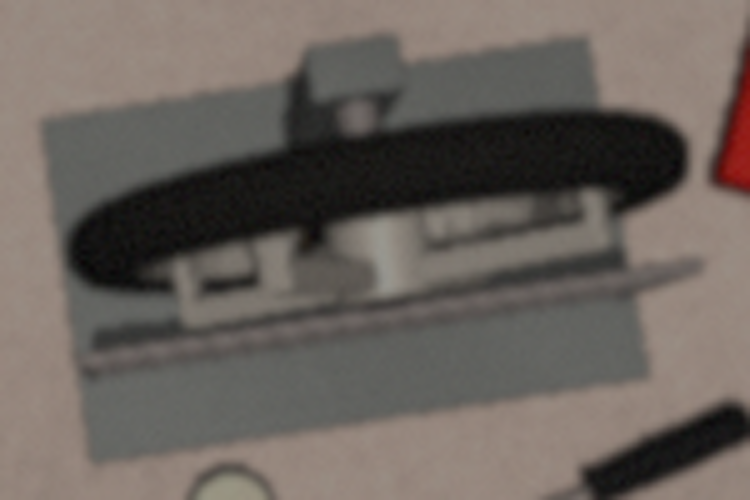

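```bash
cat >> h.py <<'E'
YAW=np.radians(8.7); SO=np.array([0.5907,-0.0555,0]); 
SR=np.array([[np.cos(YAW),-np.sin(YAW),0],[np.sin(YAW),np.cos(YAW),0],[0,0,1.]])
def s2w(p): return np.asarray(p,float)@SR.T+SO
def w2s(p): return (np.asarray(p,float)-SO)@SR
def proj(name,P,V=None):
    m=vision.camera_model(name);V=m["view"] if V is None else V
    c=P@V[:3,:3].T+V[:3,3]; K=m["camera_matrix"]
    return np.stack([K[0,0]*c[...,0]/c[...,2]+K[0,2],K[1,1]*c[...,1]/c[...,2]+K[1,2]],-1)
def onplane(name,uv,x,V=None):
    "pixel -> stand point on plane x=const"
    m=vision.camera_model(name);V=m["view"] if V is None else V;T=np.linalg.inv(V);K=m["camera_matrix"]
    r=T[:3,:3]@np.array([(uv[0]-K[0,2])/K[0,0],(uv[1]-K[1,2])/K[1,1],1]); o=w2s(T[:3,3]); r=r@SR
    return o+r*(x-o[0])/r[0]
def wheelang(p): # angle cw from robot: +toward -y
    return np.degrees(np.arctan2(-p[1],p[2]-.175)),np.hypot(p[1],p[2]-.175)
E
python3 - <<'E'
from h import *
p=onplane("scene",(307,247),0);print(p,wheelang(p))
d=np.load("pics/top0.npy");W=w2s(world("top",d))
q=W[(W[...,0]>-.048)&(W[...,0]<-.02)&(abs(W[...,1])<.13)&(W[...,2]>.12)&(W[...,2]<.3)]
q=q[np.argsort(q[:,1])]
for i in range(0,len(q),12): print(np.round(q[i]*1000).astype(int),end=" ")
d=np.load("pics/scene0.npy");W=w2s(world("scene",d))
k=(W[...,0]>-.048)&(W[...,0]<.01)&(np.hypot(W[...,1],W[...,2]-.175)<.108)&(np.hypot(W[...,1],W[...,2]-.175)>.03)
q=W[k]; print(len(q))
for a in q[::6]: print(int(a[0]*1000),np.round(wheelang(a),2),end="; ")
E
```

```text
[0.         0.03530453 0.04514485] (np.float64(-164.79027767287346), np.float64(0.13456883288653876))
[ -46 -128  170] [-27 -96 230] [-32 -91 237] [-22 -88 237] [-22 -86 236] [-40 -84 222] [-30 -80 235] [-31 -77 230] [-39 -73 229] [-32 -70 229] [-47 -67 169] [-39 -63 220] [-40 -60 215] [-29 -56 221] [-28 -52 217] [-36 -49 213] [-33 -45 211] [-32 -42 206] [-36 -39 207] [-40 -36 205] [-35 -32 205] [-38 -29 139] [-48 -25 171] [-35 -22 195] [-37 -19 196] [-43 -16 189] [-26 -14 193] [-28 -11 195] [-42  -9 195] [-42  -6 194] [-40  -4 200] [-27  -1 197] [-41   1 195] [-39   3 199] [-38   5 200] [-24   8 199] [-25  10 194] [-33  12 206] [-31  14 208] [-31  17 215] [-21  20 189] [-33  23 222] [-31  25 225] [-39  29 166] [-40  32 236] [-40  36 161] [-40  39 229] [-35  42 254] [-36  45 155] [-37  47 262] [-39  50 149] [-24  52 271] [-37  54 273] [-37  56 271] [-32  58 272] [-37  59 145] [-32  61 144] [-27  63 143] [-33  64 269] [-28  68 142] [-47  72 171] [-34  76 136] [-33  81 136] [-32  86 128] [-29  90 127] [-36  94 124] [-25  97 124] [-48 118 172] 479
9 [-33.51   0.1 ]; 0 [-100.52    0.11];
[... 1594 characters left out ...]
e+02 7.0000e-02]; -31 [1.4273e+02 7.0000e-02]; -35 [1.4296e+02 8.0000e-02]; -38 [1.4233e+02 8.0000e-02]; -27 [1.4798e+02 8.0000e-02]; -27 [1.4202e+02 8.0000e-02]; -29 [1.416e+02 8.000e-02]; -33 [1.4226e+02 9.0000e-02]; -38 [1.4279e+02 9.0000e-02]; -25 [1.4663e+02 9.0000e-02]; -27 [1.463e+02 9.000e-02]; -29 [1.4324e+02 9.0000e-02]; -33 [1.4318e+02 1.0000e-01]; -38 [1.4425e+02 1.1000e-01]; -26 [1.4788e+02 1.0000e-01]; -25 [1.4818e+02 1.1000e-01]; -23 [1.4671e+02 1.1000e-01]; -22 [1.4627e+02 1.1000e-01]; -17 [1.4478e+02 1.1000e-01]; -15 [1.4396e+02 1.1000e-01]; -6 [1.5047e+02 1.1000e-01]; -5 [1.4788e+02 1.1000e-01]; -3 [1.4626e+02 1.1000e-01]; 2 [1.455e+02 1.100e-01]; 6 [1.4468e+02 1.1000e-01];
```

```bash
python3 - <<'E'
from h import *
a=cv2.imread("pics/scene0.png"); f=5
b=cv2.resize(a[165:300,230:350],None,fx=f,fy=f,interpolation=cv2.INTER_CUBIC)
for t in (12,102,-168,-78):
    T=np.radians(t)
    P=np.array([[0,-r*np.sin(T),.175+r*np.cos(T)] for r in (.082,.111)])
    uv=proj("scene",s2w(P)); print(t,np.round(uv,1).tolist())
    uv=((uv-[230,165])*f).astype(int); cv2.line(b,tuple(map(int,uv[0])),tuple(map(int,uv[1])),(0,0,255),1)
for x,r,c in((-18,.111,(0,255,0)),(18,.114,(255,255,0)),(0,.15,(255,0,0))):
    tt=np.linspace(0,2*np.pi,60);uv=((proj("scene",s2w(np.stack([x/1e3+0*tt,r*np.sin(tt),.175+r*np.cos(tt)],-1)))-[230,165])*f).astype(np.int32)
    cv2.polylines(b,[uv],True,c,1)
cv2.imwrite("pics/z3.png",b)
E
```

```text
12 [[288.7, 217.4], [285.8, 211.8]]
102 [[274.6, 260.7], [266.7, 271.6]]
-168 [[302.0, 242.8], [303.9, 246.5]]
-78 [[316.0, 203.4], [322.9, 194.0]]
```

View pics/z3.png

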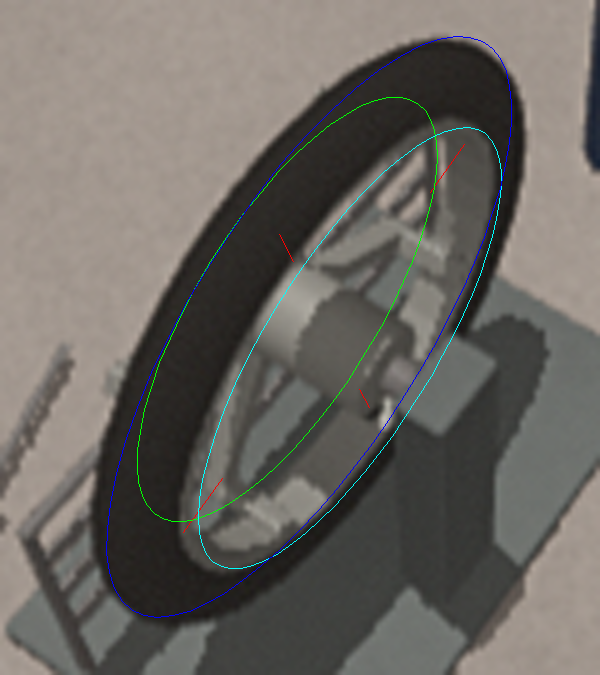

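```bash
python3 - <<'E'
from h import *
from scipy.optimize import least_squares
Q=[]
for n in("top","scene"):
    q=np.load(f"pics/{n}_tyre.npy"); s=w2s(q); r=np.hypot(s[:,1],s[:,2]-.175)
    q=q[(abs(s[:,0])<.035)&(r>.11)&(r<.165)]
    def f(p):
        c,sn=np.cos(p[2]),np.sin(p[2]); a=q[:,0]-p[0];b=q[:,1]-p[1]
        x=c*a+sn*b;y=-sn*a+c*b; r=np.hypot(y,q[:,2]-p[3])-.132
        return np.hypot(x,r)-.018
    for fixed in (0,):
        o=least_squares(f,[.59,-.056,YAW,.175],loss="soft_l1",f_scale=.003); print(n,len(q),np.round(o.x[:2],4),np.degrees(o.x[2]),o.x[3],np.std(o.fun))
E
```

```text
top 2157 [ 0.5901 -0.0544] 8.687046142709642 0.17372502847198446 0.0009030572842351171
scene 3161 [ 0.5902 -0.0572] 8.709690606465827 0.1733641846584121 0.0009934393588488164
```

Call:
{"api": "send_rows", "payload": {
  "targets": [
    [0,0,-1,0,0,0,85],
    [0,0,-2,0,0,0,60],
    [0,0,-3,0,1.2,0,30],
    [0,0,-3,0,2.4,0,0],
    [0,0,-3,0,2.4,0,0]
  ]
}}

```text
time_s: 1.82
position: [0.1326, 0.5339, 0.3573]
tool_rot: [[-0.916, 0.241, -0.32], [0.228, 0.971, 0.078], [0.329, -0.002, -0.944]]
ft_force: [-0.4, -0.7, -0.0]
grip_width: 0.0115
```

```bash
cat > log.py <<'E'
from h import *
import json
s=status.observe(); json.dump({k:np.array(s[k]).tolist() for k in("q","position","tool_rot")},open("fk.jsonl","a")); open("fk.jsonl","a").write("\n")
print(s["time_s"],np.round(s["q"],1).tolist(),np.round(s["position"],3),np.round(s["tool_rot"],3).tolist(),s["grip_width"],np.round(s["ft_force"],1), "stand",np.round(w2s(s["position"]),3))
E
python3 log.py
```

```text
1.825 [54.4, 19.6, 56.2, 19.0, 110.6, -15.9] [0.133 0.534 0.357] [[-0.916, 0.241, -0.32], [0.228, 0.971, 0.078], [0.329, -0.002, -0.944]] 0.011498558851132277 [-0.4 -0.7 -0. ] stand [-0.364  0.652  0.357]
```

Call:
{"api": "send_rows", "payload": {
  "targets": [
    [0,0,0,0,1.2,0,0],
    [0,0,0,0,2.4,0,0],
    [0,0,0,0,3.6,0,0],
    [0,0,0,0,4.8,0,0],
    [0,0,0,0,4.8,0,0]
  ]
}}

```text
time_s: 2.45
position: [0.1311, 0.5341, 0.3559]
tool_rot: [[-0.519, 0.238, -0.821], [0.132, 0.971, 0.198], [0.844, -0.006, -0.536]]
ft_force: [0.1, 0.4, -0.2]
grip_width: -0.0
```

```bash
python3 log.py; cat >> h.py <<'E'
from scipy.spatial.transform import Rotation as Ro
def fk(q,p):
    r=np.radians(q); Z=lambda a:Ro.from_euler("z",a).as_matrix(); Y=lambda a:Ro.from_euler("y",a).as_matrix()
    h,L1,e,L2,Lt,a=p
    A=Z(r[0]); B=A@Y(r[1]); C=B@Y(r[2]); D=C@Z(r[3])@Y(r[4]); R=D@Z(r[5])@Z(np.pi/2)
    x=np.array([0,0,h])+A@[a,0,0]+B@[0,0,L1]+C@[e,0,L2]+D@[0,0,Lt]
    return x,R
E
cat > fit.py <<'E'
from h import *
import json
from scipy.optimize import least_squares
D=[json.loads(l) for l in open("fk.jsonl")]
D.append(dict(q=[63.925,21.841,74.387,.001,83.856,-12.336],position=[.13,.534,.208],tool_rot=[[-0.971,0.238,-0.001],[0.238,0.971,-0.001],[0,-0.001,-1]]))
f=lambda p:np.concatenate([fk(d["q"],p)[0]-d["position"] for d in D]+[1e-3*(p-p0)])
p0=np.array([.2,.4,0,.4,.3,0])
o=least_squares(f,p0);print(np.round(o.x,4),np.abs(o.fun[:-6]).max())
for d in D: print(np.abs(fk(d["q"],o.x)[1]-d["tool_rot"]).max())
np.save("fkp.npy",o.x)
E
python3 fit.py
```

```text
2.45 [41.6, 26.3, 64.1, 52.1, 118.5, -20.4] [0.131 0.534 0.356] [[-0.519, 0.238, -0.821], [0.132, 0.971, 0.198], [0.844, -0.006, -0.536]] -3.4328451086901905e-06 [ 0.1  0.4 -0.2] stand [-0.365  0.652  0.356]
[-0.6927  1.8356  0.3166  0.2811  0.4749 -0.3993] 0.10207620064418224
3.191891195797325e-16
2.220446049250313e-16
0.0004992408591807662
```

```bash
cat >> h.py <<'E'
def fk(q,p):
    r=np.radians(q); Z=lambda a:Ro.from_euler("z",a).as_matrix(); Y=lambda a:Ro.from_euler("y",a).as_matrix()
    h,a,d,L1,e,L2,w,Lt,g=p
    A=Z(r[0]); B=A@Y(r[1]); C=B@Y(r[2]); E=C@Z(r[3]); D=E@Y(r[4]); R=D@Z(r[5])@Z(np.pi/2)
    return np.array([0,0,h])+A@[a,d,0]+B@[0,0,L1]+C@[e,0,L2]+E@[0,w,0]+D@[g,0,Lt],R
E
sed -i 's/p0=np.array.*/p0=np.array([.2,0,.1,.4,0,.4,0,.3,0])/; s/:-6/:-9/' fit.py; python3 fit.py
```

```text
[ 0.136   0.0183  0.1294  0.5348  0.1017  0.3541 -0.0115  0.285   0.021 ] 3.492127578219595e-06
3.191891195797325e-16
2.220446049250313e-16
0.0004992408591807662
```

```bash
cat >> h.py <<'E'
def rows(poses,g=0):
    s=status.observe();R0=np.array(s["tool_rot"]);p0=np.array(s["position"])
    out=[]
    for p,R in poses:
        out.append([round(float(v),2) for v in np.r_[R0.T@(np.array(p)-p0)/.05, np.degrees(Ro.from_matrix(R0.T@R).as_rotvec())/8]]+[g])
    print(out)
RF=np.stack([[0,0,1.],np.cross(SR[:,0],[0,0,1.]),SR[:,0]],1)
def path(p1,R1,n):
    from scipy.spatial.transform import Slerp
    s=status.observe();R0=np.array(s["tool_rot"]);p0=np.array(s["position"])
    S=Slerp([0,1],Ro.from_matrix([R0,R1])); print("ang",np.degrees(np.linalg.norm(Ro.from_matrix(R0.T@R1).as_rotvec())))
    return [(p0+(np.array(p1)-p0)*t,S(t).as_matrix()) for t in np.arange(1,n+1)/n]
E
python3 - <<'E'
from h import *
s=status.observe();R0=np.array(s["tool_rot"])
W=lambda a:Ro.from_euler("z",a,degrees=True).as_matrix()
P=path([.30,.42,.38],W(-50)@R0,5); rows(P)
E
```

```text
ang 50.0
[[-0.33, -0.28, -0.7, -1.06, 0.01, 0.67, 0], [-0.66, -0.57, -1.39, -2.11, 0.01, 1.34, 0], [-0.99, -0.85, -2.09, -3.17, 0.02, 2.01, 0], [-1.32, -1.13, -2.79, -4.22, 0.03, 2.68, 0], [-1.65, -1.41, -3.48, -5.28, 0.04, 3.35, 0]]
```

Call:
{"api": "send_rows", "payload": {
  "targets": [
    [-0.33,-0.28,-0.7,-1.06,0,0.67,0],
    [-0.66,-0.57,-1.39,-2.11,0,1.34,0],
    [-0.99,-0.85,-2.09,-3.17,0,2.01,0],
    [-1.32,-1.13,-2.79,-4.22,0,2.68,0],
    [-1.65,-1.41,-3.48,-5.28,0,3.35,0]
  ]
}}

```text
time_s: 3.08
position: [0.2997, 0.4198, 0.3826]
tool_rot: [[-0.24, 0.899, -0.367], [0.484, 0.438, 0.757], [0.841, 0.004, -0.541]]
ft_force: [-0.0, -0.1, 0.0]
grip_width: 0.0
```

```bash
python3 log.py;python3 fit.py;python3 - <<'E'
from h import *
s=status.observe();R0=np.array(s["tool_rot"])
W=lambda a:Ro.from_euler("z",a,degrees=True).as_matrix()
P=path([.38,.25,.36],W(-50)@R0,5); rows(P)
E
```

```text
3.075 [12.2, 10.1, 83.5, 56.0, 99.5, -10.8] [0.3   0.42  0.383] [[-0.24, 0.899, -0.367], [0.484, 0.438, 0.757], [0.841, 0.004, -0.541]] 3.521680011798632e-05 [-0.  -0.1  0. ] stand [-0.216  0.514  0.383]
[ 1.306e-01  1.300e-03  1.180e-01  5.365e-01  1.032e-01  3.498e-01
 -2.000e-04  2.801e-01  3.000e-04] 0.000134701194869441
3.191891195797325e-16
2.220446049250313e-16
3.3306690738754696e-16
0.0004992408591807662
ang 50.0
[[-0.48, -0.01, -0.58, -1.05, -0.0, 0.68, 0], [-0.96, -0.02, -1.17, -2.1, -0.01, 1.35, 0], [-1.45, -0.03, -1.75, -3.15, -0.01, 2.03, 0], [-1.93, -0.04, -2.33, -4.21, -0.02, 2.7, 0], [-2.41, -0.05, -2.92, -5.26, -0.02, 3.38, 0]]
```

```bash
cat >> h.py <<'E'
def ik(pos,R,q0):
    from scipy.optimize import least_squares
    p=np.load("fkp.npy")
    lo=np.array([-178.18,-50.72,12.68,-81.47,9.98,-165.26]);hi=np.array([178.18,133.34,142.11,261.47,163.14,165.26])
    def f(q):
        x,r=fk(q,p); return np.r_[(x-pos)*10,Ro.from_matrix(r.T@R).as_rotvec(),(q-q0)*1e-7]
    o=least_squares(f,np.clip(q0,lo+.1,hi-.1),bounds=(lo,hi)); return o.x,np.abs(o.fun[:6]).max()
def tilt(a): # pitch fingers down by a degrees
    return RF@Ro.from_euler("y",a,degrees=True).as_matrix()
E
python3 - <<'E'
from h import *
Rt=tilt(20);print(Rt[:,2])
sg=1 if Rt[2,2]<0 else -1
for a in(0,15,30,45):
  for t in ([-.15,0,.25],[-.022,.06,.21],[-.022,.08,.19],[-.022,0,.25],[-.022,-.08,.19]):
    r=min((ik(s2w(t),tilt(sg*a),np.array(q0)) for q0 in ([-10,10,110,170,40,0],[-20,0,120,120,40,0],[0,0,110,90,40,60],[-10,10,60,0,30,150.])),key=lambda r:r[1])
    print(a,t,np.round(r[0],1),round(r[1],5))
E
```

```text
[0.92888041 0.14213868 0.34202014]
0 [-0.15, 0, 0.25] [-71.4  19.7 142.1  93.7  84.7 -71.6] 0.08216
0 [-0.022, 0.06, 0.21] [-32.8  34.7 136.1 138.1  83.2 -83.9] 0.0
0 [-0.022, 0.08, 0.19] [-29.4  39.7 138.  141.9  88.2 -88.6] 0.0
0 [-0.022, 0, 0.25] [-41.6  26.3 129.9 127.2  75.1 -71.3] 0.0
0 [-0.022, -0.08, 0.19] [-50.2  37.8 125.2 120.   81.3 -75.4] 0.0
15 [-0.15, 0, 0.25] [-68.2   5.3 138.2  91.3  70.2 -52. ] 0.0
15 [-0.022, 0.06, 0.21] [-31.5  19.6 129.8 128.9  53.3 -65.8] 0.0
15 [-0.022, 0.08, 0.19] [-28.2  23.3 132.1 135.8  56.2 -72.5] 0.0
15 [-0.022, 0, 0.25] [-40.2  14.4 123.1 112.   51.7 -49.6] 0.0
15 [-0.022, -0.08, 0.19] [-48.8  26.2 120.9 109.9  60.1 -58.1] 0.0
30 [-0.15, 0, 0.25] [-60.   -4.2 126.8  72.7  57.7 -21.8] 0.0
30 [-0.022, 0.06, 0.21] [-28.   11.  120.   98.5  31.6 -30.4] 0.0
30 [-0.022, 0.08, 0.19] [-24.9  13.3 122.5 109.4  30.5 -40.6] 0.0
30 [-0.022, 0, 0.25] [-36.4   8.3 113.4  80.3  38.5 -14.3] 0.0
30 [-0.022, -0.08, 0.19] [-45.1  18.5 113.   87.2  44.4 -30.4] 0.0
45 [-0.15, 0, 0.25] [-49.7  -5.6 115.6  48.2  53.9   7.6] 0.0
45 [-0.022, 0.06, 0.21] [-23.5   8.7 108.7  46.9  31.   23.5] 0.0
45 [-0.022, 0.08, 0.19] [-20.6  10.2 111.1  50.8  26.5  20.7] 0.0
45 [-0.022, 0, 0.25] [-31.3   7.4 102.2  43.2  41.6  24.3] 0.0
45 [-0.022, -0.08, 0.19] [-39.9  15.7 103.1  53.3  41.4   6.1] 0.0
```

Call:
{"api": "send_rows", "payload": {
  "targets": [
    [-0.48,0,-0.58,-1.05,0,0.68,0],
    [-0.96,0,-1.17,-2.1,0,1.35,0],
    [-1.45,0,-1.75,-3.15,0,2.03,0],
    [-1.93,0,-2.33,-4.2,0,2.7,0],
    [-2.41,0,-2.92,-5.26,0,3.38,0]
  ]
}}

```text
time_s: 3.7
position: [0.3821, 0.2512, 0.3588]
tool_rot: [[0.219, 0.914, 0.343], [0.494, -0.406, 0.768], [0.841, 0.002, -0.541]]
ft_force: [1.0, -0.7, 1.4]
grip_width: -0.0
```

```bash
python3 log.py;python3 fit.py|head -2;python3 - <<'E'
from h import *
P=path(s2w([-.16,.01,.28]),tilt(-18),7); rows(P)
s=status.observe();q=np.array(s["q"])
for p,R in P: q,e=ik(p,R,q); print(np.round(q),round(e,4),np.round(p,3))
E
```

```text
3.7 [-17.0, -7.4, 105.7, 58.1, 79.6, -3.3] [0.382 0.251 0.359] [[0.219, 0.914, 0.343], [0.494, -0.406, 0.768], [0.841, 0.002, -0.541]] -3.537058494899134e-05 [ 1.  -0.7  1.4] stand [-0.16   0.335  0.359]
[ 1.306e-01  1.100e-03  1.180e-01  5.365e-01  1.032e-01  3.499e-01
 -2.000e-04  2.801e-01  2.000e-04] 0.00013511150722966825
ang 59.011341814993656
[[-0.61, 0.5, -0.54, -0.93, 0.24, 0.44, 0], [-1.22, 1.0, -1.07, -1.85, 0.48, 0.88, 0], [-1.84, 1.5, -1.61, -2.78, 0.72, 1.32, 0], [-2.45, 2.0, -2.14, -3.71, 0.96, 1.76, 0], [-3.06, 2.5, -2.68, -4.63, 1.2, 2.2, 0], [-3.67, 3.0, -3.21, -5.56, 1.44, 2.64, 0], [-4.29, 3.5, -3.75, -6.49, 1.68, 3.09, 0]]
[-26. -10. 111.  60.  79.  -8.] 0.0 [0.389 0.205 0.348]
[-36. -12. 116.  63.  79. -12.] 0.0 [0.396 0.159 0.336]
[-46. -13. 120.  65.  79. -16.] 0.0 [0.403 0.114 0.325]
[-54. -13. 124.  68.  79. -21.] 0.0 [0.41  0.068 0.314]
[-61. -11. 128.  72.  77. -25.] 0.0 [0.417 0.022 0.303]
[-66.  -9. 131.  76.  74. -30.] 0.0 [ 0.424 -0.024  0.291]
[-69.  -5. 134.  83.  70. -35.] 0.0 [ 0.431 -0.07   0.28 ]
```

Call:
{"api": "send_rows", "payload": {
  "targets": [
    [-0.61,0.5,-0.54,-0.93,0.24,0.44,0],
    [-1.22,1.0,-1.07,-1.85,0.48,0.88,0],
    [-1.84,1.5,-1.61,-2.78,0.72,1.32,0],
    [-2.45,2.0,-2.14,-3.71,0.96,1.76,0],
    [-3.06,2.5,-2.68,-4.63,1.2,2.2,0]
  ]
}}

```text
time_s: 4.32
position: [0.4176, 0.0223, 0.3006]
tool_rot: [[0.333, 0.426, 0.841], [0.184, -0.905, 0.385], [0.925, 0.027, -0.379]]
ft_force: [0.5, -0.5, 0.7]
grip_width: -0.0002
```

```bash
python3 log.py;python3 - <<'E'
from h import *
P=path(s2w([-.16,.01,.28]),tilt(-18),3); rows(P)
E
```

```text
4.325 [-61.1, -11.2, 128.0, 71.6, 76.5, -25.4] [0.418 0.022 0.301] [[0.333, 0.426, 0.841], [0.184, -0.905, 0.385], [0.925, 0.027, -0.379]] -0.00024993056038725503 [ 0.5 -0.5  0.7] stand [-0.159  0.103  0.301]
ang 17.056442073974097
[[-0.21, 0.59, -0.11, -0.62, 0.17, 0.3, 0], [-0.42, 1.18, -0.22, -1.25, 0.34, 0.59, 0], [-0.63, 1.77, -0.33, -1.87, 0.51, 0.89, 0]]
```

Call:
{"api": "send_rows", "payload": {
  "targets": [
    [-0.21,0.59,-0.11,-0.62,0.17,0.3,0],
    [-0.42,1.18,-0.22,-1.25,0.34,0.59,0],
    [-0.63,1.77,-0.33,-1.87,0.51,0.89,0],
    [-0.63,1.77,-0.33,-1.87,0.51,0.89,0]
  ]
}}

```text
time_s: 4.82
position: [0.4314, -0.0685, 0.2794]
tool_rot: [[0.307, 0.156, 0.939], [0.044, -0.988, 0.15], [0.951, -0.005, -0.31]]
ft_force: [-0.1, 0.3, 0.3]
grip_width: -0.0002
```

```bash
python3 log.py; cat > look.py <<'E'
from h import *
import sys
n=sys.argv[1]
s=status.observe();T=wristT(s);p,d=vision.get_image("wrist");V=np.linalg.inv(T)
np.save(f"pics/{n}_T.npy",T);np.save(f"pics/{n}_d.npy",d);cv2.imwrite(f"pics/{n}_raw.png",p[:,:,::-1])
b=p[:,:,::-1].copy()
tt=np.linspace(0,2*np.pi,80)
for x,r,c in((-.013,.111,(0,255,0)),(-.048,.024,(255,255,0))):
    uv=proj("wrist",s2w(np.stack([x+0*tt,r*np.sin(tt),.175+r*np.cos(tt)],-1)),V).astype(np.int32); cv2.polylines(b,[uv],True,c,1)
cv2.imwrite(f"pics/{n}.png",b)
for l in ["valve","spokes"]:
    for o in vision.masks_of("wrist",l)[:3]:
        v,u=np.nonzero(o["pixels"]); 
        if len(u)==0: continue
        q=onplane("wrist",(u.mean(),v.mean()),0,V); print(l,round(o["p"],2),o["extent"],len(u),np.round(q,3),wheelang(q))
W=w2s(world("wrist",d,T)); r=np.hypot(W[...,1],W[...,2]-.175)
k=(d>0)&(W[...,0]>-.046)&(W[...,0]<-.034)&(r>.04)&(r<.106)&(W[...,2]>.19)
q=W[k]; a=np.degrees(np.arctan2(-q[:,1],q[:,2]-.175)); hst=np.histogram(a,bins=np.arange(-90,91,5)); print([(int(e),int(c)) for c,e in zip(*hst) if c>0])
E
python3 look.py w1
```

```text
4.825 [-69.1, -5.1, 133.5, 82.5, 69.8, -34.9] [ 0.431 -0.068  0.279] [[0.307, 0.156, 0.939], [0.044, -0.988, 0.15], [0.951, -0.005, -0.31]] -0.00020527168295239782 [-0.1  0.3  0.3] stand [-0.159  0.011  0.279]
spokes 0.89 [248.9, 139.9, 432.2, 288.1] 4628 [ 0.    -0.006  0.175] (np.float64(88.65401220682699), np.float64(0.006346759789456859))
[(-40, 87), (-35, 375), (-30, 445), (-25, 95), (45, 71), (50, 478), (55, 337), (60, 151), (65, 2)]
```

View pics/w1.png

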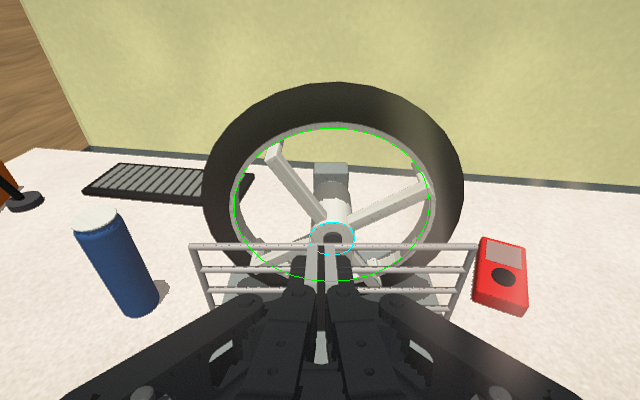

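```bash
python3 - <<'E'
from h import *
P=path(s2w([-.10,.063,.215]),tilt(-28),4); rows(P)
q=np.array(status.observe()["q"])
for p,R in P: q,e=ik(p,R,q); print(np.round(q),round(e,4))
pol=lambda x,r,a:s2w([x,-r*np.sin(np.radians(a)),.175+r*np.cos(np.radians(a))])
for x,a in [(-.028,t) for t in range(-58,56,6)]:
    q2,e=ik(pol(x,.072,a),tilt(-28),q); print(a,np.round(q2),round(e,4),np.round(np.abs(q2-q).max())); q=q2
E
```

```text
ang 10.037736440599758
[[-0.22, -0.25, 0.38, -0.01, -0.31, -0.0, 0], [-0.44, -0.5, 0.77, -0.02, -0.63, -0.01, 0], [-0.65, -0.76, 1.15, -0.04, -0.94, -0.01, 0], [-0.87, -1.01, 1.54, -0.05, -1.25, -0.01, 0]]
[-62.  -3. 133.  86.  62. -35.] 0.0
[-54.  -1. 133.  89.  55. -36.] 0.0
[-47.   1. 132.  93.  48. -36.] 0.0
[-40.   4. 131.  97.  42. -37.] 0.0
-58 [-29.  11. 122. 103.  34. -36.] 0.0 11.0
-52 [-30.  10. 121. 101.  34. -33.] 0.0 3.0
-46 [-31.   9. 120.  98.  34. -31.] 0.0 3.0
-40 [-31.   9. 120.  96.  35. -28.] 0.0 2.0
-34 [-32.   9. 119.  93.  35. -26.] 0.0 2.0
-28 [-33.   8. 118.  91.  36. -25.] 0.0 2.0
-22 [-34.   8. 118.  90.  37. -23.] 0.0 2.0
-16 [-35.   8. 117.  88.  38. -22.] 0.0 1.0
-10 [-36.   8. 117.  87.  39. -22.] 0.0 1.0
-4 [-37.   8. 116.  86.  39. -21.] 0.0 1.0
2 [-38.   9. 116.  86.  40. -21.] 0.0 1.0
8 [-39.   9. 115.  85.  41. -21.] 0.0 1.0
14 [-40.  10. 115.  85.  42. -22.] 0.0 1.0
20 [-41.  10. 115.  85.  42. -22.] 0.0 1.0
26 [-42.  11. 115.  85.  43. -23.] 0.0 1.0
32 [-42.  12. 114.  85.  43. -24.] 0.0 1.0
38 [-43.  12. 114.  86.  44. -25.] 0.0 1.0
44 [-43.  13. 114.  86.  44. -26.] 0.0 1.0
50 [-44.  14. 114.  87.  45. -28.] 0.0 1.0
```

Call:
{"api": "send_rows", "payload": {
  "targets": [
    [-0.22,-0.25,0.38,0,-0.31,0,0],
    [-0.44,-0.5,0.77,0,-0.63,0,0],
    [-0.65,-0.76,1.15,0,-0.94,0,0],
    [-0.87,-1.01,1.54,0,-1.25,0,0],
    [-0.87,-1.01,1.54,0,-1.25,0,0]
  ]
}}

```text
time_s: 5.6
position: [0.4831, -0.007, 0.2152]
tool_rot: [[0.463, 0.159, 0.872], [0.069, -0.987, 0.144], [0.884, -0.006, -0.468]]
ft_force: [1.0, 0.2, -0.1]
grip_width: 0.0003
```

```bash
cat >> h.py <<'E'
pol=lambda x,r,a:s2w([x,-r*np.sin(np.radians(a)),.175+r*np.cos(np.radians(a))])
def arc(x,r,a0,a1,n,t=-28): rows([(pol(x,r,a0+(a1-a0)*i/n),tilt(t)) for i in range(1,n+1)])
E
python3 log.py; python3 - <<'E'
from h import *
rows(path(pol(-.028,.072,-58),tilt(-28),3))
E
```

```text
5.6 [-40.1, 3.7, 130.8, 95.9, 42.5, -36.3] [ 0.483 -0.007  0.215] [[0.463, 0.159, 0.872], [0.069, -0.987, 0.144], [0.884, -0.006, -0.468]] 0.00034639646667222247 [ 1.   0.2 -0.1] stand [-0.099  0.064  0.215]
ang 0.5914607663878937
[[0.21, 0.03, 0.42, -0.02, -0.0, -0.0, 0], [0.42, 0.05, 0.85, -0.05, -0.01, -0.01, 0], [0.63, 0.08, 1.27, -0.07, -0.01, -0.01, 0]]
```

Call:
{"api": "send_rows", "payload": {
  "targets": [
    [0.21,0.03,0.42,0,0,0,0],
    [0.42,0.05,0.85,0,0,0,0],
    [0.63,0.08,1.27,-0.07,0,0,0],
    [0.63,0.08,1.27,-0.07,0,0,0]
  ]
}}

```text
time_s: 6.1
position: [0.554, -0.0025, 0.2139]
tool_rot: [[0.462, 0.147, 0.875], [0.067, -0.989, 0.13], [0.885, -0.001, -0.466]]
ft_force: [-0.4, -1.2, -0.5]
grip_width: 0.0
```

```bash
python3 log.py; python3 look.py w2; python3 - <<'E'
from h import *
arc(-.028,.072,-58,-38,5)
E
```

```text
6.1 [-29.4, 10.6, 121.9, 103.3, 33.9, -35.8] [ 0.554 -0.002  0.214] [[0.462, 0.147, 0.875], [0.067, -0.989, 0.13], [0.885, -0.001, -0.466]] 4.9634939811413296e-05 [-0.4 -1.2 -0.5] stand [-0.028  0.058  0.214]
spokes 0.74 [272.2, 142.9, 620.4, 325.5] 12684 [ 0.    -0.038  0.186] (np.float64(74.11900306212293), np.float64(0.03900476906064251))
spokes 0.6 [184.9, 11.3, 640.0, 330.9] 82245 [ 0.    -0.002  0.254] (np.float64(1.092176124397689), np.float64(0.07934219194257036))
[(-40, 190), (-35, 1095), (-30, 1309), (-25, 249), (45, 394), (50, 2164), (55, 796), (60, 251)]
[[0.09, -0.01, -0.01, 0.04, -0.01, -0.04, 0], [0.16, 0.05, -0.05, 0.04, -0.01, -0.04, 0], [0.22, 0.12, -0.08, 0.04, -0.01, -0.04, 0], [0.29, 0.19, -0.11, 0.04, -0.01, -0.04, 0], [0.34, 0.27, -0.14, 0.04, -0.01, -0.04, 0]]
```

View pics/w2.png

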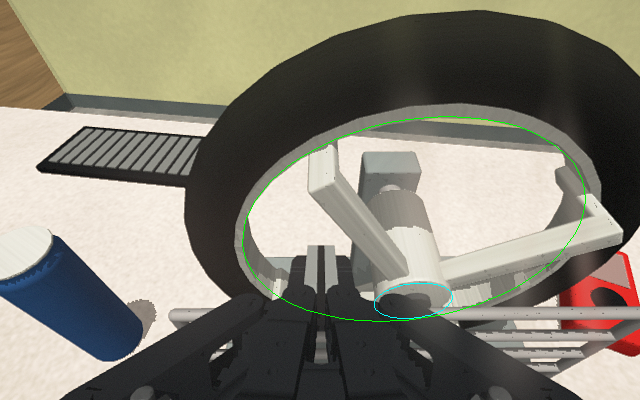

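Call:
{"api": "send_rows", "payload": {
  "targets": [
    [0.09,0,0,0,0,0,0],
    [0.16,0.05,-0.05,0,0,0,0],
    [0.22,0.12,-0.08,0,0,0,0],
    [0.29,0.19,-0.11,0,0,0,0],
    [0.34,0.27,-0.14,0,0,0,0]
  ]
}}

```text
time_s: 6.88
position: [0.5572, -0.0162, 0.2315]
tool_rot: [[0.463, 0.144, 0.874], [0.066, -0.99, 0.129], [0.884, -0.002, -0.468]]
ft_force: [-0.5, 0.6, -0.8]
grip_width: 0.0001
```

```bash
python3 log.py; python3 look.py w3; python3 - <<'E'
from h import *
arc(-.028,.072,-38,-12,5)
E
```

```text
6.875 [-31.3, 8.8, 119.5, 95.4, 34.5, -27.6] [ 0.557 -0.016  0.232] [[0.463, 0.144, 0.874], [0.066, -0.99, 0.129], [0.884, -0.002, -0.468]] 0.00013882228879237213 [-0.5  0.6 -0.8] stand [-0.027  0.044  0.232]
valve 0.39 [152.8, 53.1, 617.2, 373.7] 75958 [ 0.    -0.009  0.243] (np.float64(7.632948715727022), np.float64(0.06903073808714577))
spokes 0.89 [258.0, 170.0, 574.2, 310.0] 10156 [ 0.    -0.036  0.181] (np.float64(80.2296335728278), np.float64(0.03664250630985206))
[(-40, 8), (-35, 405), (-30, 1016), (-25, 276), (40, 1), (45, 334), (50, 1828), (55, 661), (60, 189)]
[[0.07, 0.1, -0.05, 0.04, -0.01, -0.04, 0], [0.12, 0.21, -0.08, 0.04, -0.01, -0.04, 0], [0.17, 0.33, -0.11, 0.04, -0.01, -0.04, 0], [0.21, 0.45, -0.13, 0.04, -0.01, -0.04, 0], [0.24, 0.58, -0.14, 0.04, -0.01, -0.04, 0]]
```

View pics/w3.png

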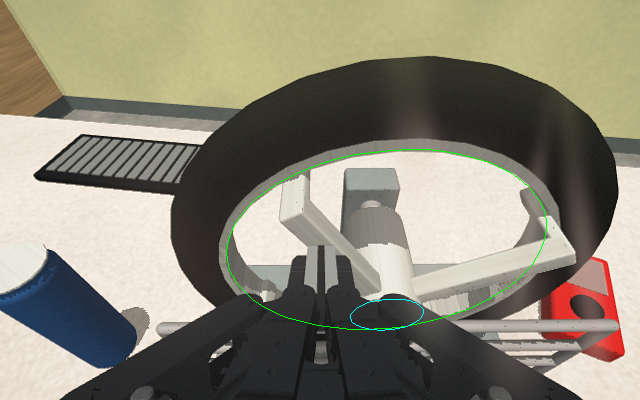

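```bash
python3 - <<'E'
from h import *
T=np.load("pics/w3_T.npy");d=np.load("pics/w3_d.npy");W=w2s(world("wrist",d,T))
for v in range(236,300,6):
    print(v,[tuple(int(round(c*1000)) for c in W[v,u]) for u in range(285,375,7)])
s=status.observe();V=np.linalg.inv(T)
print(proj("wrist",np.array([s["position"]]),V))
b=cv2.imread("pics/w3_raw.png")[150:330,230:430];cv2.imwrite("pics/w3z.png",cv2.resize(b,None,fx=3.3,fy=3.3,interpolation=cv2.INTER_CUBIC))
E
```

```text
236 [(153, 97, 0), (152, 86, 1), (-43, 55, 256), (-43, 51, 256), (-43, 48, 256), (-43, 44, 256), (-42, 41, 255), (-38, 37, 249), (-32, 33, 242), (11, 23, 186), (5, 18, 193), (2, 13, 196), (2, 9, 197)]
242 [(141, 96, 1), (141, 85, 1), (142, 75, 0), (-43, 51, 252), (-43, 48, 251), (-43, 44, 251), (-44, 41, 252), (-41, 37, 249), (-37, 33, 243), (-30, 28, 234), (1, 18, 191), (-2, 14, 195), (-4, 9, 197)]
248 [(130, 95, 2), (131, 85, 0), (130, 75, 1), (130, 65, 1), (-50, 48, 256), (-50, 44, 257), (-51, 41, 257), (-51, 38, 257), (-40, 33, 242), (-35, 29, 235), (-4, 19, 190), (-7, 14, 195), (-9, 10, 198)]
254 [(120, 94, 1), (120, 84, 1), (120, 74, 1), (120, 64, 1), (-56, 47, 260), (-56, 44, 259), (-55, 41, 259), (-56, 38, 259), (-43, 33, 241), (-40, 29, 236), (-35, 24, 229), (-12, 15, 195), (-14, 10, 197)]
260 [(110, 94, 1), (-56, 57, 255), (-56, 54, 256), (-61, 50, 262), (-61, 47, 262), (-60, 44, 262), (-60, 41, 261), (-60, 38, 261), (-56, 34, 255), (-57, 31, 257), (-39, 25, 229), (-34, 19, 221), (-19, 11, 197)]
266 [(93, 91, 12), (-61, 57, 258), (-60, 54, 257), (-64, 50, 263), (-65, 47, 26
[... 523 characters left out ...]
-44, 20, 217), (-42, 15, 213)]
284 [(-138, 44, 380), (-73, 56, 264), (-78, 52, 272), (-77, 50, 271), (-77, 47, 271), (-78, 44, 272), (-78, 42, 271), (-77, 39, 271), (-78, 36, 272), (-73, 33, 264), (-43, 23, 208), (-43, 19, 208), (-43, 15, 209)]
290 [(-81, 57, 274), (-83, 54, 277), (-83, 52, 276), (-81, 50, 273), (-82, 47, 274), (-78, 44, 268), (-82, 42, 274), (-81, 39, 274), (-83, 37, 277), (-83, 34, 277), (-82, 32, 275), (-43, 19, 202), (-43, 14, 202)]
296 [(-85, 57, 276), (-85, 54, 276), (-85, 52, 277), (-85, 49, 276), (-85, 47, 276), (-80, 44, 266), (-85, 42, 276), (-85, 39, 277), (-85, 37, 276), (-84, 34, 275), (-85, 32, 275), (-43, 18, 193), (-44, 14, 195)]
[[320.38296733 240.28450215]]
```

View pics/w3z.png

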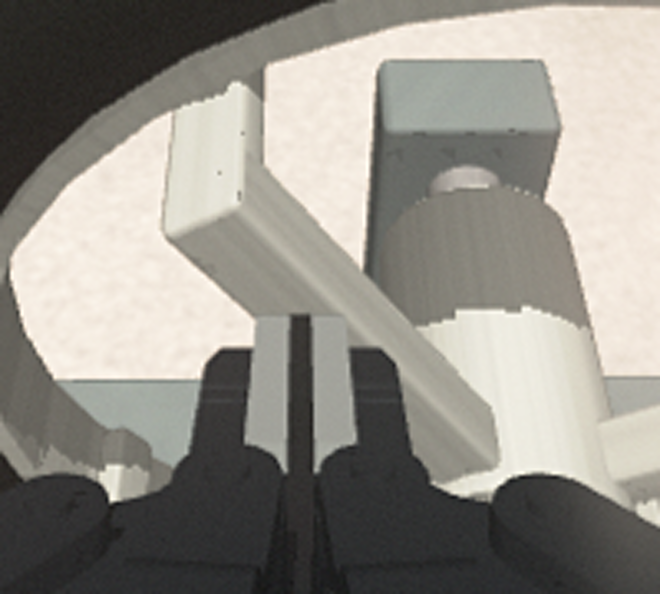

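```bash
python3 - <<'E'
from h import *
T=np.load("pics/w3_T.npy");d=np.load("pics/w3_d.npy");W=w2s(world("wrist",d,T));V=np.linalg.inv(T)
for (v,u) in((282,265),(286,265),(290,264),(294,264)):
    print(v,u,np.round(W[v,u]*1000),wheelang(W[v,u]),wheelang(onplane("wrist",(u,v),0,V)))
b=cv2.imread("pics/w2_raw.png")[230:330,230:450];cv2.imwrite("pics/w2z.png",cv2.resize(b,None,fx=3.5,fy=3.5,interpolation=cv2.INTER_CUBIC))
E
cat >> h.py <<'E'
TIP=.024
_pol=pol
pol=lambda x,r,a,t=-28:_pol(x,r,a)+TIP*tilt(t)[:,2]
def arc(x,r,a0,a1,n,t=-28): rows([(pol(x,r,a0+(a1-a0)*i/n,t),tilt(t)) for i in range(1,n+1)])
E
python3 - <<'E'
from h import *
rows([(_pol(-.028,.072,-50),tilt(-28)),(_pol(-.028,.072,-62),tilt(-28)),(pol(-.030,.072,-62),tilt(-28))])
E
```

```text
282 265 [  5.  94. 126.] (np.float64(-117.45490062894432), np.float64(0.10546902719344564)) (np.float64(-113.26654905196207), np.float64(0.09994332547554724))
286 265 [  1.  93. 126.] (np.float64(-117.7236576292479), np.float64(0.10529116903326598)) (np.float64(-116.59168416155673), np.float64(0.10367611745737977))
290 264 [ -3.  93. 127.] (np.float64(-117.23454055269275), np.float64(0.10512000380394455)) (np.float64(-119.5466869943083), np.float64(0.10865924392340807))
294 264 [ -7.  93. 127.] (np.float64(-117.4093051900719), np.float64(0.10481567676318651)) (np.float64(-122.58523527329572), np.float64(0.1133499275212318))Traceback (most recent call last):
  File "<stdin>", line 2, in <module>
NameError: name '_pol' is not defined. Did you mean: 'pol'?
```

View pics/w2z.png

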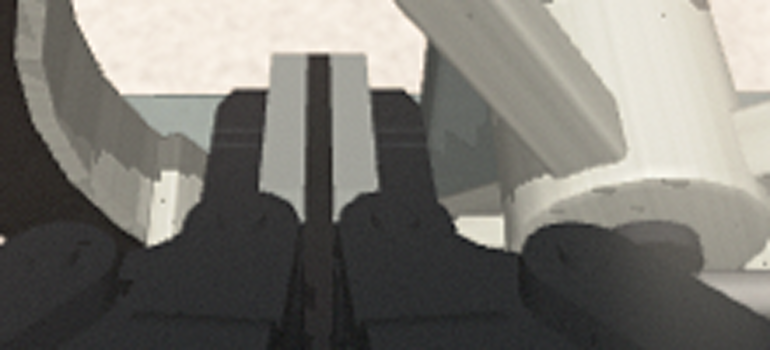

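```bash
sed -i 's/^_pol=pol/pol0=pol/; s/:_pol(/:pol0(/' h.py; python3 - <<'E'
from h import *
rows([(pol0(-.028,.072,-50),tilt(-28)),(pol0(-.028,.072,-62),tilt(-28)),(pol(-.030,.072,-62),tilt(-28))])
E
```

```text
[[-0.19, -0.22, 0.08, 0.04, -0.01, -0.04, 0], [-0.41, -0.39, 0.19, 0.04, -0.01, -0.04, 0], [-0.43, -0.39, 0.64, 0.04, -0.01, -0.04, 0]]
```

Call:
{"api": "send_rows", "payload": {
  "targets": [
    [-0.19,-0.22,0.08,0,0,0,0],
    [-0.41,-0.39,0.19,0,0,0,0],
    [-0.41,-0.39,0.19,0,0,0,0],
    [-0.43,-0.39,0.64,0,0,0,0],
    [-0.43,-0.39,0.64,0,0,0,0]
  ]
}}

```text
time_s: 7.65
position: [0.573, 0.0061, 0.1972]
tool_rot: [[0.464, 0.145, 0.874], [0.065, -0.989, 0.129], [0.884, -0.003, -0.468]]
ft_force: [-1.3, 0.0, 0.8]
grip_width: -0.0002
```

```bash
python3 log.py; python3 look.py w4; python3 - <<'E'
from h import *
arc(-.030,.072,-62,-42,5)
T=np.load("pics/w4_T.npy");d=np.load("pics/w4_d.npy");W=w2s(world("wrist",d,T))
for v in range(230,290,6):
    print(v,[tuple(int(round(c*1000)) for c in W[v,u]) for u in range(306,340,7)])
E
```

```text
7.65 [-26.2, 14.4, 120.8, 110.4, 32.4, -41.5] [0.573 0.006 0.197] [[0.464, 0.145, 0.874], [0.065, -0.989, 0.129], [0.884, -0.003, -0.468]] -0.0002471219704848357 [-1.3  0.   0.8] stand [-0.008  0.064  0.197]
spokes 0.77 [274.4, 136.5, 638.7, 327.3] 15086 [ 0.    -0.032  0.187] (np.float64(69.93236817786806), np.float64(0.03404456305528583))
spokes 0.37 [583.1, 283.2, 640.0, 348.1] 1900 [ 0.    -0.202  0.069] (np.float64(117.82099335668445), np.float64(0.2279810442440563))
[(-60, 217), (-55, 323), (-50, 327), (-40, 255), (-35, 1512), (-30, 1749), (-25, 296), (40, 2), (45, 585), (50, 2526), (55, 696), (60, 247), (65, 1)]
[[0.08, 0.05, -0.03, 0.04, -0.01, -0.04, 0], [0.15, 0.11, -0.07, 0.04, -0.01, -0.04, 0], [0.22, 0.17, -0.11, 0.04, -0.01, -0.04, 0], [0.29, 0.24, -0.14, 0.04, -0.01, -0.04, 0], [0.35, 0.31, -0.18, 0.04, -0.01, -0.04, 0]]
230 [(155, 83, 1), (155, 73, 2), (155, 64, 1), (154, 54, 2), (155, 44, 1)]
236 [(146, 83, 0), (144, 73, 2), (145, 64, 0), (144, 54, 1), (144, 45, 1)]
242 [(135, 83, 1), (135, 73, 0), (135, 64, 1), (134, 54, 2), (135, 45, 0)]
248 [(125, 82, 1), (-31, 67, 222), (-31, 64, 222), (-32, 60, 223), (-32, 57, 223)]
254 [(116, 82, 0), (-37, 67, 225), (-37, 64, 225), (-37, 61, 225), (-37, 57, 226)]
260 [(-42, 70, 228), (-42, 67, 228), (-42, 64, 229), (-42, 61, 228), (-42, 58, 228)]
266 [(-46, 70, 229), (-46, 67, 230), (-46, 64, 230), (-46, 61, 230), (-46, 58, 230)]
272 [(-51, 70, 232), (-50, 67, 231), (-51, 64, 233), (-50, 61, 232), (-50, 58, 232)]
278 [(-54, 69, 234), (-54, 67, 235), (-54, 64, 234), (-54, 61, 234), (-54, 58, 234)]
284 [(-58, 69, 237), (-58, 67, 235), (-59, 64, 237), (-58, 61, 236), (-58, 59, 237)]
```

View pics/w4.png

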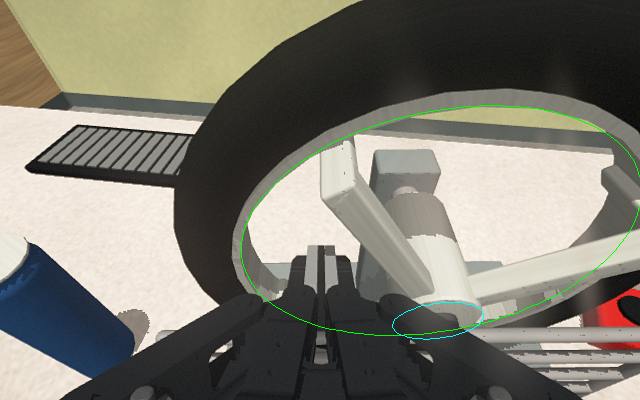

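```bash
sed -i 's/^TIP=.*/TIP=.026/' h.py; python3 - <<'E'
from h import *
arc(-.026,.072,-60,-40,5)
E
```

```text
[[0.15, 0.08, 0.06, 0.04, -0.01, -0.04, 0], [0.22, 0.14, 0.02, 0.04, -0.01, -0.04, 0], [0.29, 0.2, -0.02, 0.04, -0.01, -0.04, 0], [0.36, 0.27, -0.05, 0.04, -0.01, -0.04, 0], [0.42, 0.35, -0.08, 0.04, -0.01, -0.04, 0]]
```

Call:
{"api": "send_rows", "payload": {
  "targets": [
    [0.15,0.08,0.06,0,0,0,0],
    [0.22,0.14,0.02,0,0,0,0],
    [0.29,0.2,-0.02,0,0,0,0],
    [0.36,0.27,-0.05,0,0,0,0],
    [0.42,0.35,-0.08,0,0,0,0]
  ]
}}

```text
time_s: 8.43
position: [0.5808, -0.0103, 0.2177]
tool_rot: [[0.464, 0.145, 0.874], [0.065, -0.989, 0.129], [0.883, -0.003, -0.469]]
ft_force: [-1.6, 2.7, -3.5]
grip_width: -0.0003
```

```bash
python3 log.py; python3 look.py w5; python3 - <<'E'
from h import *
arc(-.026,.072,-40,-15,5)
E
```

```text
8.425 [-28.2, 12.5, 117.7, 100.8, 32.4, -31.7] [ 0.581 -0.01   0.218] [[0.464, 0.145, 0.874], [0.065, -0.989, 0.129], [0.883, -0.003, -0.469]] -0.0002583494386338717 [-1.6  2.7 -3.5] stand [-0.003  0.046  0.218]
spokes 0.87 [240.9, 168.8, 622.0, 351.6] 12062 [ 0.    -0.05   0.177] (np.float64(87.6458087670925), np.float64(0.049754123583827435))
[(-45, 40), (-40, 236), (-35, 330), (-30, 364), (-25, 966), (-20, 1236), (-15, 228), (-10, 1), (55, 200), (60, 1850), (65, 1191), (70, 320)]
[[0.06, 0.09, -0.04, 0.04, -0.02, -0.04, 0], [0.12, 0.19, -0.07, 0.04, -0.02, -0.04, 0], [0.17, 0.3, -0.1, 0.04, -0.02, -0.04, 0], [0.21, 0.42, -0.12, 0.04, -0.02, -0.04, 0], [0.25, 0.54, -0.14, 0.04, -0.02, -0.04, 0]]
```

View pics/w5.png

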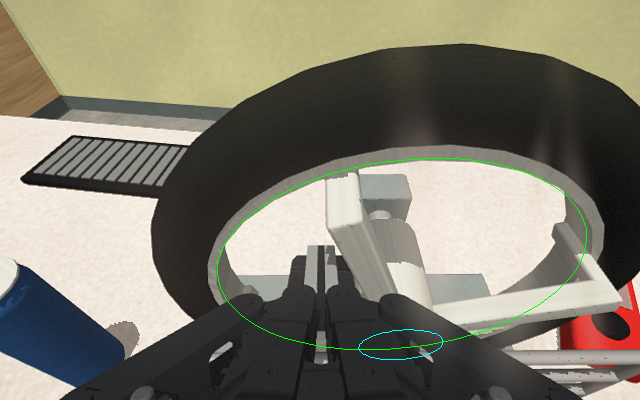

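Call:
{"api": "send_rows", "payload": {
  "targets": [
    [0.06,0.09,-0.04,0,0,0,0],
    [0.12,0.19,-0.07,0,0,0,0],
    [0.17,0.3,-0.1,0,0,0,0],
    [0.21,0.42,-0.12,0,0,0,0],
    [0.25,0.54,-0.14,0,0,0,0]
  ]
}}

```text
time_s: 9.2
position: [0.5848, -0.0375, 0.2321]
tool_rot: [[0.463, 0.144, 0.874], [0.065, -0.99, 0.129], [0.884, -0.002, -0.468]]
ft_force: [1.1, 3.6, -3.1]
grip_width: 0.0001
```

```bash
python3 log.py; python3 - <<'E'
from h import *
arc(-.026,.072,-15,10,5)
E
```

```text
9.2 [-32.0, 11.6, 115.3, 92.9, 35.0, -25.1] [ 0.585 -0.037  0.232] [[0.463, 0.144, 0.874], [0.065, -0.99, 0.129], [0.884, -0.002, -0.468]] 5.801186460506041e-05 [ 1.1  3.6 -3.1] stand [-0.003  0.019  0.232]
[[0.03, 0.12, -0.01, 0.03, -0.01, -0.04, 0], [0.04, 0.25, -0.02, 0.03, -0.01, -0.04, 0], [0.05, 0.37, -0.02, 0.03, -0.01, -0.04, 0], [0.05, 0.5, -0.02, 0.03, -0.01, -0.04, 0], [0.03, 0.62, -0.01, 0.03, -0.01, -0.04, 0]]
```

Call:
{"api": "send_rows", "payload": {
  "targets": [
    [0.03,0.12,-0.01,0,0,0,0],
    [0.04,0.25,-0.02,0,0,0,0],
    [0.05,0.37,-0.02,0,0,0,0],
    [0.05,0.5,-0.02,0,0,0,0],
    [0.03,0.62,-0.01,0,0,0,0]
  ]
}}

```text
time_s: 9.82
position: [0.5896, -0.0682, 0.2335]
tool_rot: [[0.463, 0.144, 0.874], [0.065, -0.99, 0.129], [0.884, -0.002, -0.468]]
ft_force: [-1.1, 5.5, -0.5]
grip_width: 0.0001
```

```bash
python3 log.py; python3 look.py w6; python3 - <<'E'
from h import *
arc(-.026,.072,10,32,5)
E
```

```text
9.825 [-35.9, 12.6, 113.5, 89.4, 38.1, -23.6] [ 0.59  -0.068  0.234] [[0.463, 0.144, 0.874], [0.065, -0.99, 0.129], [0.884, -0.002, -0.468]] 0.0001295496169113791 [-1.1  5.5 -0.5] stand [-0.003 -0.012  0.234]
spokes 0.7 [102.5, 198.3, 429.8, 358.6] 8410 [0.    0.024 0.187] (np.float64(-63.33622473128338), np.float64(0.026932483333620895))
spokes 0.29 [50.3, 87.3, 551.7, 389.3] 75616 [0.    0.001 0.259] (np.float64(-0.8778605976301462), np.float64(0.08397162675539))
[(-70, 145), (-65, 647), (-60, 1124), (-5, 49), (0, 279), (5, 300), (10, 250), (15, 105), (20, 1120), (25, 509), (30, 4)]
[[-0.02, 0.1, 0.01, 0.05, -0.01, -0.04, 0], [-0.05, 0.2, 0.03, 0.05, -0.01, -0.04, 0], [-0.08, 0.31, 0.04, 0.05, -0.01, -0.04, 0], [-0.12, 0.41, 0.07, 0.05, -0.01, -0.04, 0], [-0.17, 0.5, 0.09, 0.05, -0.01, -0.04, 0]]
```

View pics/w6.png

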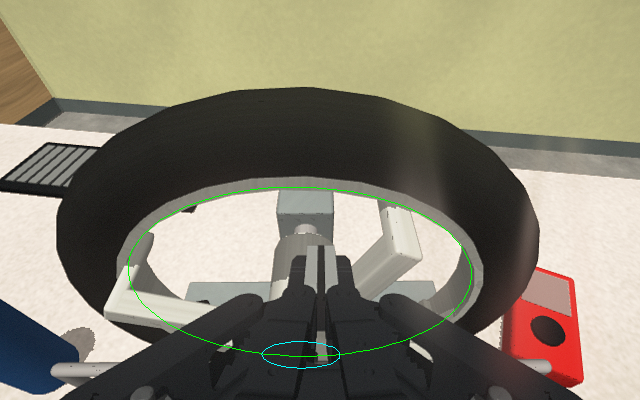

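Call:
{"api": "send_rows", "payload": {
  "targets": [
    [-0.02,0.1,0.01,0,0,0,0],
    [-0.05,0.2,0.03,0,0,0,0],
    [-0.08,0.31,0.04,0,0,0,0],
    [-0.12,0.41,0.07,0,0,0,0],
    [-0.17,0.5,0.09,0,0,0,0]
  ]
}}

```text
time_s: 10.6
position: [0.5932, -0.0928, 0.2237]
tool_rot: [[0.463, 0.144, 0.874], [0.065, -0.99, 0.129], [0.884, -0.002, -0.468]]
ft_force: [-0.3, 3.2, 1.8]
grip_width: -0.0001
```

```bash
python3 log.py; python3 - <<'E'
from h import *
arc(-.026,.072,32,46,3)
E
```

```text
10.6 [-38.8, 14.6, 112.8, 89.4, 40.4, -25.8] [ 0.593 -0.093  0.224] [[0.463, 0.144, 0.874], [0.065, -0.99, 0.129], [0.884, -0.002, -0.468]] -0.00012441301417490873 [-0.3  3.2  1.8] stand [-0.003 -0.037  0.224]
[[-0.05, 0.11, 0.03, 0.04, -0.01, -0.04, 0], [-0.12, 0.21, 0.07, 0.04, -0.01, -0.04, 0], [-0.19, 0.29, 0.11, 0.04, -0.01, -0.04, 0]]
```

Call:
{"api": "send_rows", "payload": {
  "targets": [
    [-0.05,0.11,0.03,0,0,0,0],
    [-0.12,0.21,0.07,0,0,0,0],
    [-0.19,0.29,0.11,0,0,0,0],
    [-0.15,0.2,0.08,0,0,0,0],
    [-0.1,0.15,-0.9,0,0,0,0]
  ]
}}

```text
time_s: 11.22
position: [0.5527, -0.1059, 0.2395]
tool_rot: [[0.465, 0.145, 0.873], [0.065, -0.989, 0.13], [0.883, -0.004, -0.47]]
ft_force: [-1.4, -0.7, 1.8]
grip_width: -0.0002
```

```bash
python3 log.py; python3 - <<'E'
from h import *
rows(path(s2w([-.13,.03,.30]),tilt(-22),5))
E
```

```text
11.225 [-45.1, 9.9, 115.6, 83.8, 45.6, -23.4] [ 0.553 -0.106  0.24 ] [[0.465, 0.145, 0.873], [0.065, -0.989, 0.13], [0.883, -0.004, -0.47]] -0.0001525886605740082 [-1.4 -0.7  1.8] stand [-0.045 -0.044  0.24 ]
ang 6.0392733720517375
[[0.05, -0.3, -0.41, 0.01, 0.15, -0.01, 0], [0.1, -0.59, -0.83, 0.01, 0.3, -0.02, 0], [0.16, -0.89, -1.24, 0.02, 0.45, -0.03, 0], [0.21, -1.18, -1.66, 0.02, 0.6, -0.04, 0], [0.26, -1.48, -2.07, 0.03, 0.75, -0.04, 0]]
```

Call:
{"api": "send_rows", "payload": {
  "targets": [
    [0,0,-0.5,0,0,0,0],
    [0.1,-0.4,-1,0,0.3,0,0],
    [0.16,-0.89,-1.4,0,0.45,0,0],
    [0.21,-1.18,-1.7,0,0.6,0,0],
    [0.26,-1.48,-2.07,0,0.75,0,0]
  ]
}}

```text
time_s: 11.85
position: [0.4568, -0.0448, 0.3009]
tool_rot: [[0.369, 0.144, 0.918], [0.052, -0.99, 0.134], [0.928, -0.002, -0.373]]
ft_force: [-1.3, 0.5, 0.2]
grip_width: -0.0002
```

```bash
python3 log.py; python3 look.py w7
```

```text
11.85 [-55.5, -8.6, 126.6, 80.7, 57.5, -20.0] [ 0.457 -0.045  0.301] [[0.369, 0.144, 0.918], [0.052, -0.99, 0.134], [0.928, -0.002, -0.373]] -0.00020050354165574924 [-1.3  0.5  0.2] stand [-0.131  0.031  0.301]
valve 0.67 [248.0, 209.4, 278.4, 219.6] 284 [0.    0.093 0.2  ] (np.float64(-75.14404288128162), np.float64(0.09627994747848267))
valve 0.44 [212.1, 106.3, 486.6, 299.9] 16173 [ 0.    -0.     0.257] (np.float64(0.10733456491101048), np.float64(0.08229294507673772))
spokes 0.66 [259.7, 163.0, 458.4, 300.4] 4446 [ 0.    -0.014  0.175] (np.float64(91.8858991410932), np.float64(0.014008003294238718))
[(-40, 9), (-35, 218), (-30, 381), (-25, 333), (-20, 31), (45, 5), (50, 238), (55, 527), (60, 274), (65, 35)]
```

View pics/w7.png

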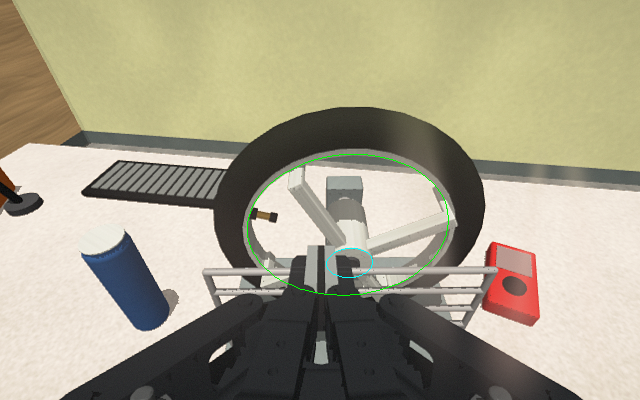

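```bash
python3 - <<'E'
from h import *
rows(path(pol(-.085,.070,-55),tilt(-28),4)+[(pol(-.06,.070,-55),tilt(-28))])
E
```

```text
ang 6.13138226993883
[[-0.33, -0.14, 0.5, 0.01, -0.19, -0.01, 0], [-0.65, -0.28, 1.0, 0.03, -0.38, -0.01, 0], [-0.98, -0.42, 1.5, 0.04, -0.57, -0.02, 0], [-1.31, -0.56, 2.0, 0.06, -0.76, -0.03, 0], [-1.12, -0.56, 2.46, 0.06, -0.76, -0.03, 0]]
```

Call:
{"api": "send_rows", "payload": {
  "targets": [
    [-0.33,-0.14,0.5,0,-0.19,0,0],
    [-0.65,-0.28,1.0,0,-0.38,0,0],
    [-0.98,-0.42,1.5,0,-0.57,0,0],
    [-1.31,-0.56,2.0,0,-0.76,0,0],
    [-1.12,-0.56,2.46,0.06,-0.76,0,0]
  ]
}}

```text
time_s: 12.62
position: [0.5462, -0.0033, 0.2001]
tool_rot: [[0.469, 0.152, 0.87], [0.065, -0.988, 0.138], [0.881, -0.008, -0.474]]
ft_force: [0.5, -0.1, -0.5]
grip_width: -0.0
```

```bash
python3 log.py;  python3 look.py w8; python3 - <<'E'
from h import *
rows(path(pol(-.028,.072,-55),tilt(-28),3)+[(pol(-.028,.072,-55),tilt(-28))])
E
```

```text
12.625 [-30.5, 11.8, 123.8, 105.4, 35.6, -39.6] [ 0.546 -0.003  0.2  ] [[0.469, 0.152, 0.87], [0.065, -0.988, 0.138], [0.881, -0.008, -0.474]] -2.212791762710431e-05 [ 0.5 -0.1 -0.5] stand [-0.036  0.058  0.2  ]
valve 0.79 [243.8, 181.3, 291.0, 209.4] 668 [0.    0.093 0.2  ] (np.float64(-75.12785839343722), np.float64(0.09667450011895957))
spokes 0.78 [265.2, 99.0, 632.4, 325.0] 13960 [ 0.    -0.035  0.187] (np.float64(71.7616436125091), np.float64(0.0373653652905832))
[(-40, 20), (-35, 763), (-30, 1401), (-25, 931), (-20, 57), (45, 33), (50, 995), (55, 1991), (60, 757), (65, 52)]
ang 0.3601178937913453
[[0.11, -0.01, 0.18, -0.01, 0.0, -0.01, 0], [0.22, -0.01, 0.35, -0.02, 0.01, -0.02, 0], [0.33, -0.02, 0.53, -0.03, 0.01, -0.03, 0], [0.33, -0.02, 0.53, -0.03, 0.01, -0.03, 0]]
```

View pics/w8.png

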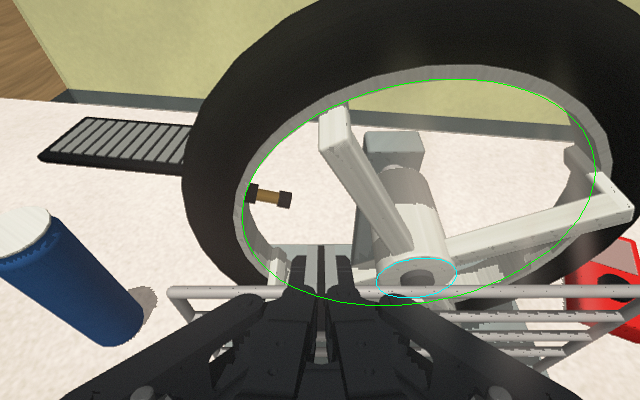

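Call:
{"api": "send_rows", "payload": {
  "targets": [
    [0.11,0,0.18,0,0,0,0],
    [0.22,0,0.35,0,0,0,0],
    [0.33,0,0.53,0,0,0,0],
    [0.33,0,0.53,0,0,0,0]
  ]
}}

```text
time_s: 13.28
position: [0.5768, 0.001, 0.205]
tool_rot: [[0.464, 0.152, 0.873], [0.067, -0.988, 0.137], [0.883, -0.006, -0.469]]
ft_force: [-0.2, -0.7, -0.4]
grip_width: -0.0004
```

```bash
python3 log.py;  python3 look.py w9; python3 - <<'E'
from h import *
arc(-.028,.072,-55,-32,5)
E
```

```text
13.275 [-27.0, 13.7, 119.5, 105.9, 32.6, -37.1] [0.577 0.001 0.205] [[0.464, 0.152, 0.873], [0.067, -0.988, 0.137], [0.883, -0.006, -0.469]] -0.000428463915506013 [-0.2 -0.7 -0.4] stand [-0.005  0.058  0.205]
valve 0.58 [233.8, 226.9, 284.3, 251.1] 764 [-0.     0.094  0.198] (np.float64(-75.92997841077327), np.float64(0.09641173190101407))
valve 0.52 [164.2, 0.0, 639.1, 400.0] 104686 [0.    0.005 0.254] (np.float64(-3.552981341306568), np.float64(0.07905653228368734))
spokes 0.9 [263.5, 153.3, 640.0, 337.7] 14974 [ 0.    -0.04   0.183] (np.float64(78.42217920941688), np.float64(0.04104668496279078))
spokes 0.26 [165.5, 0.0, 640.0, 400.0] 104825 [0.    0.005 0.254] (np.float64(-3.6147490478675617), np.float64(0.07897963760228617))
[(-55, 132), (-50, 211), (-45, 438), (-40, 165), (-35, 722), (-30, 1447), (-25, 1194), (-20, 81), (45, 44), (50, 1341), (55, 2238), (60, 623), (65, 41)]
[[0.08, 0.05, -0.02, -0.02, 0.0, -0.04, 0], [0.15, 0.13, -0.06, -0.02, 0.0, -0.04, 0], [0.23, 0.21, -0.1, -0.02, 0.0, -0.04, 0], [0.29, 0.3, -0.13, -0.02, 0.0, -0.04, 0], [0.35, 0.39, -0.17, -0.02, 0.0, -0.04, 0]]
```

View pics/w9.png

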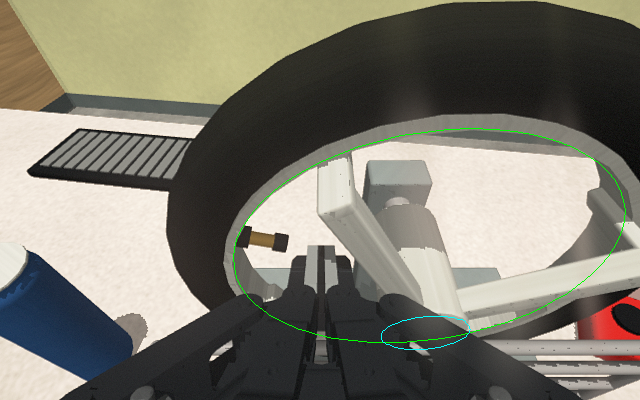

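Tip (320,248) sits between the valve (262,240) and the spoke (345,210), clear of both. Pushing on.

Call:
{"api": "send_rows", "payload": {
  "targets": [
    [0.08,0.05,-0.02,0,0,0,0],
    [0.15,0.13,-0.06,0,0,0,0],
    [0.23,0.21,-0.1,0,0,0,0],
    [0.29,0.3,-0.13,0,0,0,0],
    [0.35,0.39,-0.17,0,0,0,0]
  ]
}}

```text
time_s: 14.05
position: [0.58, -0.0187, 0.2244]
tool_rot: [[0.465, 0.152, 0.872], [0.066, -0.988, 0.137], [0.883, -0.006, -0.469]]
ft_force: [0.3, 3.5, -1.7]
grip_width: -0.0001
```

```bash
python3 log.py;  python3 look.py w10; python3 - <<'E'
from h import *
arc(-.028,.072,-32,-8,5)
E
```

```text
14.05 [-29.9, 11.8, 116.9, 96.6, 33.9, -28.2] [ 0.58  -0.019  0.224] [[0.465, 0.152, 0.872], [0.066, -0.988, 0.137], [0.883, -0.006, -0.469]] -9.073267383500686e-05 [ 0.3  3.5 -1.7] stand [-0.005  0.038  0.224]
valve 0.67 [221.9, 222.7, 271.4, 251.3] 769 [0.    0.081 0.221] (np.float64(-60.191095168280974), np.float64(0.09303126818344912))
spokes 0.96 [214.8, 172.6, 589.3, 353.9] 10230 [ 0.    -0.048  0.176] (np.float64(88.97604523100426), np.float64(0.04761713041968044))
spokes 0.45 [144.0, 60.4, 640.0, 346.1] 55759 [-0.    0.    0.28] (np.float64(-0.17056070375994709), np.float64(0.10528828352197464))
[(-40, 2), (-35, 227), (-30, 252), (-25, 338), (-20, 595), (-15, 1120), (-10, 464), (-5, 1), (60, 9), (65, 690), (70, 1709), (75, 321), (80, 1)]
[[0.03, 0.09, -0.02, -0.01, -0.01, -0.03, 0], [0.08, 0.2, -0.05, -0.01, -0.01, -0.03, 0], [0.11, 0.31, -0.07, -0.01, -0.01, -0.03, 0], [0.14, 0.43, -0.08, -0.01, -0.01, -0.03, 0], [0.16, 0.55, -0.09, -0.01, -0.01, -0.03, 0]]
```

Call:
{"api": "send_rows", "payload": {
  "targets": [
    [0.03,0.09,-0.02,0,0,0,0],
    [0.08,0.2,-0.05,0,0,0,0],
    [0.11,0.31,-0.07,0,0,0,0],
    [0.14,0.43,-0.08,0,0,0,0],
    [0.16,0.55,-0.09,0,0,0,0]
  ]
}}

```text
time_s: 14.82
position: [0.5839, -0.046, 0.2332]
tool_rot: [[0.465, 0.152, 0.872], [0.066, -0.988, 0.137], [0.883, -0.006, -0.469]]
ft_force: [-0.3, 3.3, -2.1]
grip_width: -0.0
```

```bash
python3 log.py;  python3 look.py w11; python3 - <<'E'
from h import *
arc(-.028,.072,-8,15,5)
E
```

```text
14.825 [-33.6, 11.6, 114.8, 90.9, 36.7, -24.0] [ 0.584 -0.046  0.233] [[0.465, 0.152, 0.872], [0.066, -0.988, 0.137], [0.883, -0.006, -0.469]] -1.724929823278318e-05 [-0.3  3.3 -2.1] stand [-0.005  0.01   0.233]
valve 0.81 [213.0, 206.5, 260.7, 235.5] 699 [0.    0.056 0.245] (np.float64(-38.72228597091288), np.float64(0.08963711366496861))
valve 0.47 [91.4, 84.3, 588.7, 386.0] 75871 [ 0.    -0.004  0.258] (np.float64(2.8937898617869973), np.float64(0.08314577692390444))
spokes 0.61 [152.7, 185.7, 505.2, 349.3] 7126 [ 0.   -0.01  0.19] (np.float64(33.28826802408111), np.float64(0.018313681189245104))
[(-85, 13), (-80, 400), (-20, 39), (-15, 233), (-10, 278), (-5, 265), (0, 611), (5, 851), (10, 388)]
[[0.02, 0.11, -0.01, -0.01, -0.01, -0.04, 0], [0.02, 0.22, -0.01, -0.01, -0.01, -0.04, 0], [0.02, 0.34, -0.01, -0.01, -0.01, -0.04, 0], [0.0, 0.45, -0.0, -0.01, -0.01, -0.04, 0], [-0.02, 0.57, 0.01, -0.01, -0.01, -0.04, 0]]
```

View pics/w11.png

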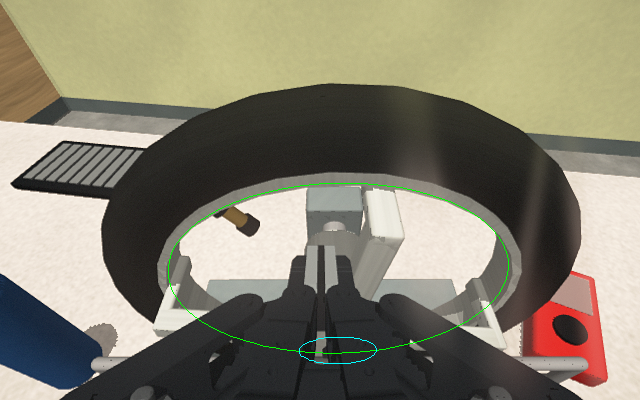

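Call:
{"api": "send_rows", "payload": {
  "targets": [
    [0.02,0.11,-0.01,0,0,0,0],
    [0.02,0.22,-0.01,0,0,0,0],
    [0.02,0.34,-0.01,0,0,0,0],
    [0,0.45,0,0,0,0,0],
    [-0.02,0.57,0.01,0,0,0,0]
  ]
}}

```text
time_s: 15.6
position: [0.5883, -0.0742, 0.2319]
tool_rot: [[0.465, 0.152, 0.872], [0.066, -0.988, 0.137], [0.883, -0.006, -0.469]]
ft_force: [0.2, 4.5, -1.4]
grip_width: -0.0004
```

```bash
python3 log.py;  python3 look.py w12; python3 - <<'E'
from h import *
arc(-.028,.072,15,27,4)
E
```

```text
15.6 [-37.1, 12.9, 113.3, 88.5, 39.5, -23.6] [ 0.588 -0.074  0.232] [[0.465, 0.152, 0.872], [0.066, -0.988, 0.137], [0.883, -0.006, -0.469]] -0.00035654521523004667 [ 0.2  4.5 -1.4] stand [-0.005 -0.018  0.232]
valve 0.97 [222.0, 187.0, 255.6, 216.1] 634 [0.    0.024 0.259] (np.float64(-16.021178421292475), np.float64(0.08730272530677591))
spokes 0.94 [94.0, 200.3, 425.0, 353.8] 8545 [0.    0.025 0.186] (np.float64(-66.10094641817209), np.float64(0.0274671065099843))
[(-65, 245), (-60, 893), (-55, 1327), (0, 90), (5, 276), (10, 285), (15, 226), (20, 80), (25, 1168), (30, 468), (35, 2)]
[[-0.01, 0.07, 0.01, -0.01, -0.0, -0.04, 0], [-0.03, 0.14, 0.02, -0.01, -0.0, -0.04, 0], [-0.06, 0.21, 0.03, -0.01, -0.0, -0.04, 0], [-0.09, 0.28, 0.05, -0.01, -0.0, -0.04, 0]]
```

View pics/w12.png

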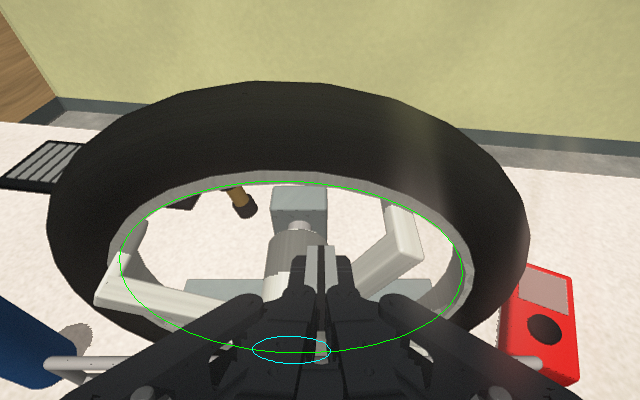

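Call:
{"api": "send_rows", "payload": {
  "targets": [
    [-0.01,0.07,0.01,0,0,0,0],
    [-0.03,0.14,0.02,0,0,0,0],
    [-0.06,0.21,0.03,0,0,0,0],
    [-0.09,0.28,0.05,0,0,0,0]
  ]
}}

```text
time_s: 16.25
position: [0.5905, -0.0878, 0.2266]
tool_rot: [[0.465, 0.152, 0.872], [0.066, -0.988, 0.137], [0.883, -0.006, -0.469]]
ft_force: [-0.2, 2.7, 0.2]
grip_width: -0.0001
```

```bash
python3 log.py;  python3 look.py w13; python3 - <<'E'
from h import *
arc(-.028,.072,27,33,3)
E
```

```text
16.25 [-38.7, 14.0, 112.9, 88.4, 40.7, -24.7] [ 0.59  -0.088  0.227] [[0.465, 0.152, 0.872], [0.066, -0.988, 0.137], [0.883, -0.006, -0.469]] -7.988279702254741e-05 [-0.2  2.7  0.2] stand [-0.005 -0.032  0.227]
valve 0.59 [231.5, 173.5, 256.7, 208.0] 716 [0.    0.007 0.262] (np.float64(-4.378262144109013), np.float64(0.08704760279381914))
spokes 0.57 [63.0, 198.0, 426.2, 350.1] 10401 [0.    0.033 0.182] (np.float64(-78.19063305756194), np.float64(0.033244218762902254))
[(-55, 249), (-50, 767), (-45, 2365), (-40, 259), (-35, 1), (10, 88), (15, 312), (20, 288), (25, 221), (30, 28), (35, 1103), (40, 487), (45, 3)]
[[-0.01, 0.05, 0.01, -0.01, 0.0, -0.04, 0], [-0.04, 0.09, 0.02, -0.01, 0.0, -0.04, 0], [-0.06, 0.14, 0.03, -0.01, 0.0, -0.04, 0]]
```

View pics/w13.png

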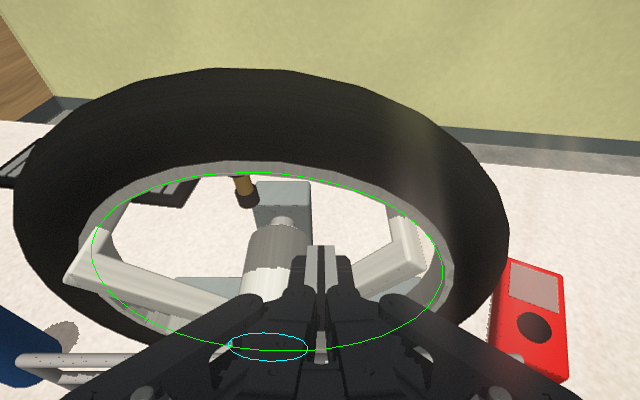

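Call:
{"api": "send_rows", "payload": {
  "targets": [
    [-0.01,0.04,0.01,0,0,0,0],
    [-0.03,0.08,0.02,0,0,0,0],
    [-0.05,0.12,0.03,0,0,0,0],
    [-0.05,0.12,0.03,0,0,0,0],
    [-0.02,0.02,0,0,0,0,0]
  ]
}}

```text
time_s: 17.02
position: [0.5902, -0.0894, 0.2258]
tool_rot: [[0.465, 0.15, 0.872], [0.066, -0.989, 0.135], [0.883, -0.006, -0.47]]
ft_force: [-0.4, 0.2, 0.9]
grip_width: 0.0002
```

Call:
{"api": "send_rows", "payload": {
  "targets": [
    [0,-0.05,-0.3,0,0,0,0],
    [0,-0.05,-1,0,0,0,0],
    [0.05,-0.4,-1.6,0,0.2,0,0],
    [0.15,-0.8,-2.2,0,0.5,0,0],
    [0.15,-0.8,-2.6,0,0.7,0,0]
  ]
}}

```text
time_s: 17.65
position: [0.4725, -0.0649, 0.2944]
tool_rot: [[0.376, 0.152, 0.914], [0.054, -0.988, 0.143], [0.925, -0.004, -0.38]]
ft_force: [-0.1, -0.5, -0.5]
grip_width: -0.0
```

```bash
python3 log.py;  python3 look.py w14
```

```text
17.65 [-55.2, -4.6, 124.6, 81.3, 57.3, -22.0] [ 0.473 -0.065  0.294] [[0.376, 0.152, 0.914], [0.054, -0.988, 0.143], [0.925, -0.004, -0.38]] -3.172553723658303e-05 [-0.1 -0.5 -0.5] stand [-0.118  0.009  0.294]
valve 0.63 [325.1, 156.3, 337.8, 178.2] 201 [ 0.    -0.002  0.264] (np.float64(1.5775672311139781), np.float64(0.08923769817492275))
spokes 0.78 [235.4, 179.4, 427.9, 292.0] 4713 [ 0.    -0.004  0.177] (np.float64(68.04097291494209), np.float64(0.004629413282867518))
[(-55, 3), (-50, 187), (-45, 371), (-40, 538), (-35, 70), (30, 2), (35, 202), (40, 600), (45, 342), (50, 58)]
```

View pics/w14.png

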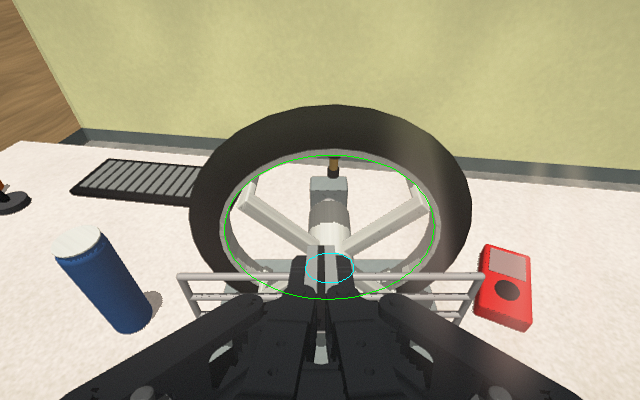

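```bash
python3 - <<'E'
from h import *
p,d=vision.get_image("top");W=world("top",d);cv2.imwrite("pics/top9.png",p[:,:,::-1])
for l in ["spray_can","gauge","driver","meter"]:
    for o in vision.masks_of("top",l)[:1]: print(l,o["extent"],np.round(np.median(W[o["pixels"]&(d>0)],0),3))
E
python3 look.py w15
```

```text
spray_can [237.1, 195.0, 269.8, 218.6] [0.543 0.216 0.167]
gauge [312.7, 238.4, 348.0, 255.5] [0.437 0.015 0.017]
driver [395.5, 224.8, 442.3, 249.4] [ 0.47  -0.229  0.022]
meter [432.6, 139.8, 470.5, 186.6] [ 0.674 -0.311  0.029]
valve 0.7 [323.4, 155.5, 335.7, 177.4] 260 [ 0.    -0.002  0.264] (np.float64(1.5696798518369826), np.float64(0.08893805142128589))
valve 0.36 [187.5, 104.4, 472.4, 294.6] 28938 [ 0.    -0.001  0.235] (np.float64(1.299541263023088), np.float64(0.05964076739907397))
spokes 0.91 [232.5, 178.2, 424.3, 295.9] 4725 [ 0.    -0.003  0.176] (np.float64(69.3108893292636), np.float64(0.003679332684854374))
[(-55, 8), (-50, 180), (-45, 378), (-40, 542), (-35, 72), (30, 1), (35, 203), (40, 598), (45, 352), (50, 56)]
```

Valve at about +1.6°, the wheel is still, and nothing else has moved. (The screwdriver's mask covers only part of it this time, because the arm hides the rest.)

```bash
python3 - <<'E'
from rig import env
print(env.close_job())
E
```

```text
the job is handed in; nothing more can be done
None
```

The valve stem now stands at the top of the wheel, and I handed the job in at about 18 s of the 61 s allowed. No verdict came back.

**What I did:** The stem started about 168° from the top, at the bottom of the wheel. I turned the wheel clockwise in two slow pushes with the closed fingertips. The first swept one spoke from about -32° to +60°. The second pushed the next spoke from about -30° to +44°. I then drew the arm back about 65 mm from the guard, clear of everything.

**Last checks:**
- **Stem angle:** measured about +1.6°, against a limit of about 6°. The spokes at about ±43° agree to within a degree or two.
- **Wheel at rest:** two looks without moving the arm gave the same angle.
- **Contact and forces:** readings while pushing stayed around 3–6 N and were near zero once clear. I planned the finger paths clear of the tyre and stem, and no picture showed a touch.
- **Other things on the bench:** the can, gauge and meter read within about 3 mm of their first positions. The screwdriver read about 11 mm off, but the arm hid part of it in that picture. The arm never came near it.

**What disagreed:** in the wrist camera the fingertips ended about 25 mm short of the stated tool tip. My first sweep therefore passed in front of the spoke without touching it. I moved the fingers in by that amount and carried on.

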